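# Turn over the drying stand in a casting studio

## Task

Take the dry planters off the drying stand and stand them upright in the packing crate; lift every fresh planter out of its mould and hang it by its handle on the stand, one to a hook. The castings are brittle: never tip one over or let one fall, and set each down gently in the crate and on its hook. Leave the jar, cup and sponge under the stand where they are.

Things in the scene. Friction and masses are not known exactly. Their poses are not given: they have to be found in the camera images.
- fresh1: planter: white round pot 66 mm high, 84 mm across the rim, 64 mm across the foot, with a rigid steel bail: 5 mm wires at y = +-36 mm up to a wooden grip 16 mm thick, 54 mm long, lying along y, its centre 138 mm above the origin (64 mm free between rim and grip). About 0.26 kg. Origin: centre of the foot's underside, z up. Fresh: sits in mould1, rim level with its top. May be absent.
- fresh2: planter: white round pot 66 mm high, 84 mm across the rim, 64 mm across the foot, with a rigid steel bail: 5 mm wires at y = +-36 mm up to a wooden grip 16 mm thick, 54 mm long, lying along y, its centre 138 mm above the origin (64 mm free between rim and grip). About 0.26 kg. Origin: centre of the foot's underside, z up. Fresh: sits in mould2, rim level with its top. May be absent.
- fresh3: planter: white round pot 66 mm high, 84 mm across the rim, 64 mm across the foot, with a rigid steel bail: 5 mm wires at y = +-36 mm up to a wooden grip 16 mm thick, 54 mm long, lying along y, its centre 138 mm above the origin (64 mm free between rim and grip). About 0.26 kg. Origin: centre of the foot's underside, z up. Fresh: sits in mould3, rim level with its top. May be absent.
- dry1: planter: white round pot 66 mm high, 84 mm across the rim, 64 mm across the foot, with a rigid steel bail: 5 mm wires at y = +-36 mm up to a wooden grip 16 mm thick, 54 mm long, lying along y, its centre 138 mm above the origin (64 mm free between rim and grip). About 0.26 kg. Origin: centre of the foot's underside, z up. Dry: hangs on hook1 at the start. May be absent.
- dry2: planter: white round pot 66 mm high, 84 mm across the rim, 64 mm across the foot, with a rigid steel bail: 5 mm wires at y = +-36 mm up to a wooden grip 16 mm thick, 54 mm long, lying along y, its centre 138 mm above the origin (64 mm free between rim and grip). About 0.26 kg. Origin: centre of the foot's underside, z up. Dry: hangs on hook2 at the start. May be absent.
- dry3: planter: white round pot 66 mm high, 84 mm across the rim, 64 mm across the foot, with a rigid steel bail: 5 mm wires at y = +-36 mm up to a wooden grip 16 mm thick, 54 mm long, lying along y, its centre 138 mm above the origin (64 mm free between rim and grip). About 0.26 kg. Origin: centre of the foot's underside, z up. Dry: hangs on hook3 at the start. May be absent.
- dry4: planter: white round pot 66 mm high, 84 mm across the rim, 64 mm across the foot, with a rigid steel bail: 5 mm wires at y = +-36 mm up to a wooden grip 16 mm thick, 54 mm long, lying along y, its centre 138 mm above the origin (64 mm free between rim and grip). About 0.26 kg. Origin: centre of the foot's underside, z up. Dry: hangs on hook4 at the start. May be absent.
- mould1: loose round rubber mould of 1.1 kg, 110 mm across and 78 mm high, with an open conical cavity in its top (87 mm wide at the mouth, 66 mm deep, floor 12 mm above the table), standing on the table. Origin: centre of its underside, z up.
- mould2: loose round rubber mould of 1.1 kg, 110 mm across and 78 mm high, with an open conical cavity in its top (87 mm wide at the mouth, 66 mm deep, floor 12 mm above the table), standing on the table. Origin: centre of its underside, z up.
- mould3: loose round rubber mould of 1.1 kg, 110 mm across and 78 mm high, with an open conical cavity in its top (87 mm wide at the mouth, 66 mm deep, floor 12 mm above the table), standing on the table. Origin: centre of its underside, z up.
- stand: fixed grey steel drying stand, 520 mm wide along its y: legs at y = +-250 mm, a 20 mm square crossbar along y at x = 0, from 246 to 266 mm above the table, and four flat hooks on it that reach out to its -x side, towards the robot, at y = -180, -60, 60 and 180 mm. Origin: on the table under the crossbar's middle, z up.
- hook1 (a point): seat of hook 1: middle of the top face of a level flat steel bar, 14 mm wide, 4 mm thick, 270 mm above the table. Axes as the stand's. The bar runs along x; 40 mm to +x of here is the crossbar's front face; at 50 mm to -x begins an upturned tip, leaning out to 65 mm, 15 mm high. A grip passes over the tip from the -x side, the bar inside the bail, and comes down on the seat.
- hook2 (a point): seat of hook 2: middle of the top face of a level flat steel bar, 14 mm wide, 4 mm thick, 270 mm above the table. Axes as the stand's. The bar runs along x; 40 mm to +x of here is the crossbar's front face; at 50 mm to -x begins an upturned tip, leaning out to 65 mm, 15 mm high. A grip passes over the tip from the -x side, the bar inside the bail, and comes down on the seat.
- hook3 (a point): seat of hook 3: middle of the top face of a level flat steel bar, 14 mm wide, 4 mm thick, 270 mm above the table. Axes as the stand's. The bar runs along x; 40 mm to +x of here is the crossbar's front face; at 50 mm to -x begins an upturned tip, leaning out to 65 mm, 15 mm high. A grip passes over the tip from the -x side, the bar inside the bail, and comes down on the seat.
- hook4 (a point): seat of hook 4: middle of the top face of a level flat steel bar, 14 mm wide, 4 mm thick, 270 mm above the table. Axes as the stand's. The bar runs along x; 40 mm to +x of here is the crossbar's front face; at 50 mm to -x begins an upturned tip, leaning out to 65 mm, 15 mm high. A grip passes over the tip from the -x side, the bar inside the bail, and comes down on the seat.
- crate: fixed open wooden packing crate, 260 mm along its x, 150 mm along its y, 60 mm high, walls and floor 8 mm thick: room for two planters side by side along x. It stands left or right of the moulds. Origin: centre of its underside, on the table, z up.
- scale: fixed white bench scale 200 x 170 mm with a white mixing tub on it, 131 mm high in all (a paddle handle leans out of the tub to 160 mm), on the side away from the crate; a bystander. Origin: centre of its underside.
- release: loose closed jar 60 mm across and 100 mm high, standing under the stand's hooks; a bystander. Origin: centre of its underside.
- cup: loose white cup 76 mm across and 85 mm high, standing under the stand's hooks; a bystander. Origin: centre of its underside.
- sponge: loose yellow block sponge 110 x 75 x 40 mm, lying under the stand's hooks; a bystander. Origin: centre of its underside.
Mind the look-alikes: they are no part of the job. What is shaped like the dry3 but orange is not meant. What is shaped like the fresh2 but purple is not meant.

How it is judged:
At the end, for the whole second after the job is handed in: Every fresh planter hangs free and still by its grip on the flat of a hook (within 45 mm along and 35 mm across of the seat, tilt under 0.2 rad), no two on one hook; every planter that hung there at the start stands upright and still on the crate's floor (tilt under 0.12 rad) (((x of fresh1 in the frame of hook1 between -0.045 and 0.045 m and y of fresh1 in the frame of hook1 between -0.035 and 0.035 m and z of fresh1 in the frame of hook1 between -0.142 and -0.112 m) or (x of fresh1 in the frame of hook2 between -0.045 and 0.045 m and y of fresh1 in the frame of hook2 between -0.035 and 0.035 m and z of fresh1 in the frame of hook2 between -0.142 and -0.112 m) or (x of fresh1 in the frame of hook3 between -0.045 and 0.045 m and y of fresh1 in the frame of hook3 between -0.035 and 0.035 m and z of fresh1 in the frame of hook3 between -0.142 and -0.112 m) or (x of fresh1 in the frame of hook4 between -0.045 and 0.045 m and y of fresh1 in the frame of hook4 between -0.035 and 0.035 m and z of fresh1 in the frame of hook4 between -0.142 and -0.112 m)) and angle between each of fresh1, fresh2, fresh3's own z axis and vertical below 0.2 rad and contact force between each of fresh1, fresh2, fresh3 and stand above 0.8 N and linear speed of each of fresh1, fresh2, fresh3 below 0.06 m/s and ((x of fresh2 in the frame of hook1 between -0.045 and 0.045 m and y of fresh2 in the frame of hook1 between -0.035 and 0.035 m and z of fresh2 in the frame of hook1 between -0.142 and -0.112 m) or (x of fresh2 in the frame of hook2 between -0.045 and 0.045 m and y of fresh2 in the frame of hook2 between -0.035 and 0.035 m and z of fresh2 in the frame of hook2 between -0.142 and -0.112 m) or (x of fresh2 in the frame of hook3 between -0.045 and 0.045 m and y of fresh2 in the frame of hook3 between -0.035 and 0.035 m and z of fresh2 in the frame of hook3 between -0.142 and -0.112 m) or (x of fresh2 in the frame of hook4 between -0.045 and 0.045 m and y of fresh2 in the frame of hook4 between -0.035 and 0.035 m and z of fresh2 in the frame of hook4 between -0.142 and -0.112 m)) and ((x of fresh3 in the frame of hook1 between -0.045 and 0.045 m and y of fresh3 in the frame of hook1 between -0.035 and 0.035 m and z of fresh3 in the frame of hook1 between -0.142 and -0.112 m) or (x of fresh3 in the frame of hook2 between -0.045 and 0.045 m and y of fresh3 in the frame of hook2 between -0.035 and 0.035 m and z of fresh3 in the frame of hook2 between -0.142 and -0.112 m) or (x of fresh3 in the frame of hook3 between -0.045 and 0.045 m and y of fresh3 in the frame of hook3 between -0.035 and 0.035 m and z of fresh3 in the frame of hook3 between -0.142 and -0.112 m) or (x of fresh3 in the frame of hook4 between -0.045 and 0.045 m and y of fresh3 in the frame of hook4 between -0.035 and 0.035 m and z of fresh3 in the frame of hook4 between -0.142 and -0.112 m)) and x of dry1 in the frame of crate between -0.1 and 0.1 m and y of dry1 in the frame of crate between -0.05 and 0.05 m and z of dry1 in the frame of crate between 0.002 and 0.014 m and angle between each of dry1, dry2, dry3, dry4's own z axis and vertical below 0.12 rad and linear speed of each of dry1, dry2, dry3, dry4 below 0.03 m/s and x of dry2 in the frame of crate between -0.1 and 0.1 m and y of dry2 in the frame of crate between -0.05 and 0.05 m and z of dry2 in the frame of crate between 0.002 and 0.014 m and x of dry3 in the frame of crate between -0.1 and 0.1 m and y of dry3 in the frame of crate between -0.05 and 0.05 m and z of dry3 in the frame of crate between 0.002 and 0.014 m and x of dry4 in the frame of crate between -0.1 and 0.1 m and y of dry4 in the frame of crate between -0.05 and 0.05 m and z of dry4 in the frame of crate between 0.002 and 0.014 m and horizontal distance between fresh1 and fresh2 above 0.07 m and horizontal distance between each of fresh1, fresh2 and fresh3 above 0.07 m); the robot touches nothing.
It fails at once if a planter is tipped over (tilted by more than 0.9 rad) (angle between any of fresh1, fresh2, fresh3, dry1, dry2, dry3, dry4's own z axis and vertical above 0.9 rad).
It fails at once if a planter is let fall (in free air, touched by nothing, at over 0.6 m/s) ((linear speed of fresh1 above 0.6 m/s and contact force between fresh1 and anything else below 0.05 N and height (world z) of fresh1 above 0.02 m) or (linear speed of fresh2 above 0.6 m/s and contact force between fresh2 and anything else below 0.05 N and height (world z) of fresh2 above 0.02 m) or (linear speed of fresh3 above 0.6 m/s and contact force between fresh3 and anything else below 0.05 N and height (world z) of fresh3 above 0.02 m) or (linear speed of dry1 above 0.6 m/s and contact force between dry1 and anything else below 0.05 N and height (world z) of dry1 above 0.02 m) or (linear speed of dry2 above 0.6 m/s and contact force between dry2 and anything else below 0.05 N and height (world z) of dry2 above 0.02 m) or (linear speed of dry3 above 0.6 m/s and contact force between dry3 and anything else below 0.05 N and height (world z) of dry3 above 0.02 m) or (linear speed of dry4 above 0.6 m/s and contact force between dry4 and anything else below 0.05 N and height (world z) of dry4 above 0.02 m)).
It fails at once if a planter is rammed against the crate or the stand (more than 45 N) (contact force between any of fresh1, fresh2, fresh3, dry1, dry2, dry3, dry4 and crate above 45 N or contact force between any of fresh1, fresh2, fresh3, dry1, dry2, dry3, dry4 and stand above 45 N).
It fails at once if a bystander (jar, cup, sponge) is moved by more than 30 mm (distance of any of release, cup, sponge from where it was at the start of the episode above 0.03 m).
Of fresh1, fresh2, fresh3 only 2 to 3 are there at a start; the rules pass over those that are not, and their reading is None.
Of dry1, dry2, dry3, dry4 only 2 to 2 are there at a start; the rules pass over those that are not, and their reading is None.
At some moment in a run one of mould1, mould2, mould3 may be knocked a few centimetres aside while the robot is not near it.
It also fails if it takes over 208 s, if anything falls off the work surface, if the arm or the gripper's body presses on something with over 40 N, if the wrist force passes 120 N, or if a joint passes its speed limit or range.

## Robot

A 6-joint arm with a two-finger parallel gripper is mounted at the origin on the work surface. World frame = base frame: x ahead of the robot, y to its left, z up, the work surface at z = 0. Lengths are in m, angles in rad, forces in N, time in s.
With the tool pointing down it reaches from about 0.275 to 0.75 m from the base axis. Payload 10.2 kg.
Tool frame: the origin (TCP) lies at the very end of the fingers, on their centre line; the grasp point (between the pads) lies 19 mm behind it; z points along the fingers, y is the direction in which the jaws open and shut (so a half turn about z gives the same grasp; the last joint's range is limited). The gripper opens to 85 mm and grips with 20 to 120 N. Pads are 22 mm wide; open, the fingers measure 114 mm over their backs; the gripper's body (76 mm by 85 mm) begins 54 mm behind the grasp point. The pads swing forward as they close: fully open they stand 13 mm farther back than shut.
Start: joints at [-1.423, 0.313, 1.498, -0, 1.331, -0.223], TCP at [0.19, -0.489, 0.231] pointing down, gripper open.
Joint ranges: [-2.94, 2.94], [-0.97, 2.17], [0.19, 2.56], [-1.23, 4.37], [0.02, 3.11], [-2.88, 2.88]. Speed limits (rad/s): [2.39, 2.39, 3.01, 3.14, 3.14, 3.14].

## Interface

Orientations are given as [roll, pitch, yaw] about the fixed x, y, z axes, in that order (R = Rz(yaw) Ry(pitch) Rx(roll)).
In Python, from workcell import manip gives the robot as it stands.
- The arm moves only by the tool drive_tool, never from a script. Its argument "moves" is a list of rows, each a list of 5 numbers: the gripper command: -1 is fully open, 1 is shut, values between are in proportion, then the shift along the world's x, y, z in mm, then the turn about the world's z in rad. A call has 1 to 5 rows; each row shifts and turns the pose as measured when the row begins; what a row does not reach is not made up. A row lasts 1/10 s, in which the tool goes at most 50 mm and 8.59 degrees, less where a joint would pass 70% of its speed; a pose out of reach is approached as far as the arm can. A call is refused whole if a number of a shift passes 50 or a number of a turn 0.15, either way. A call with a gripper value outside its range is refused whole. The fingers move at their own pace and stop on an object; "grip_force" is the grip in N (left out, the last holds). Time passes only in rows, so rows that do not move let the fingers close. It gives the time, the measured TCP pose, the force and the opening at its end, in the units of the state.
- manip.read_state(): the state, without advancing time (a new reading comes with each control period).
- manip.camera(name): name is "scene" or "top" or "wrist"; returns the picture (420x560x3 uint8, blue, green, red); there is no depth.
- manip.calibration(name): a dict with "intrinsics" (3x3 intrinsics, pixels), "R" (3x3) and "t" (3): a world point X has camera coordinates R X + t; the wrist camera has in their place "tool_from_camera" (4x4, takes a point from camera to tool coordinates, whose origin is the TCP and whose axes are the flange's). Camera axes: x right, y down, z forward; pixel columns grow to the right and rows downward; lengths in m; the calibration is good to about 2 mm. A picture is of the moment at which its call begins: read the wrist's pose just before it. calibration takes no time and is no camera call.
- manip.sign_off(): hands the job in, once; it reports no verdict.
The state is a dict: "time": time; "joints": joint angles; "dq": joint speeds; "joint_efforts": joint torques, N m; "tool_pos": TCP position; "tool_rot": TCP orientation; "contact_force": force on the tool from outside, world axes, zero at the start; "moment": the same for the moment, N m; "opening": opening from 0.0 (shut) to 1.0 (fully open).
Only numpy, scipy, OpenCV 4.12 (cv2) and the standard library are available. Lean on these libraries where they do the work, as an engineer would, in place of code of your own. Each camera call takes 0.05 s, during which the arm holds its last target.

## Working session

There is one attempt and no reset: what is moved stays moved. The work goes in short steps, Python scripts to look and compute and a tool call to move; the robot and the scene stay as the last step left them, time stands still between calls to the robot, and variables do not carry over. Pictures are saved under pics/ and viewed, and the job is handed in when it is done.

Besides the shell and the picture viewer there is one more tool, called after "Request:" in YAML: its name, and indented under it one key for each argument. drive_tool: Moves the arm, as the interface text tells. Its arguments: {"type":"object","properties":{"moves":{"type":"array","items":{"type":"array","items":{"type":"number"}}},"grip_force":{"type":"number"}},"required":["moves"]}

```bash
mkdir -p pics; ls
cat > h.py <<'E'
import numpy as np, cv2
from workcell import manip
def snap(n,f):
    im=manip.camera(n); cv2.imwrite(f'pics/{f}.png',im); return im
def ray(n,u,v):
    c=manip.calibration(n); K=np.array(c['intrinsics']);R=np.array(c['R']);t=np.array(c['t'])
    d=R.T@np.linalg.inv(K)@np.array([u,v,1.]); return -R.T@t,d
def atz(n,u,v,z):
    o,d=ray(n,u,v); return (o+d*(z-o[2])/d[2]).round(4)
def proj(n,X):
    c=manip.calibration(n); K=np.array(c['intrinsics']);R=np.array(c['R']);t=np.array(c['t'])
    p=K@(R@np.array(X)+t); return (p[:2]/p[2]).round(1)
E
python3 - <<'E'
from h import *
print(manip.read_state())
snap('scene','s0');snap('top','t0')
for n in('scene','top'):
    o,d=ray(n,280,210);print(n,o,d,manip.calibration(n)['intrinsics'])
E
```

```text
pics
{'time': 0.0, 'joints': array([-1.42342074e+00,  3.13475088e-01,  1.49843333e+00, -5.27070495e-06,
        1.33098675e+00, -2.23379621e-01]), 'dq': array([ 4.28871219e-04,  1.20543556e-03,  1.66795975e-05, -1.82658732e-03,
       -2.77670236e-04,  6.59832170e-04]), 'joint_efforts': array([-8.31870602e-04, -4.12266970e+01, -2.59744209e+01, -2.08898364e-04,
        4.15123359e-03, -1.42667420e-05]), 'tool_pos': array([ 0.19017716, -0.48907392,  0.23072365]), 'tool_rot': array([-3.14032136e+00, -2.83550898e-04,  3.70756279e-01]), 'contact_force': array([-0.19043622, -0.22235719, -0.10006904]), 'moment': array([-0.00396957, -0.04415297, -0.00036301]), 'opening': 0.9980484326197704}
scene [ 1.10249506 -0.55409537  0.89191794] [-0.56623488  0.50207525 -0.65400226] [[417.1233203    0.         287.16108   ]
 [  0.         417.1233203  214.67693033]
 [  0.           0.           1.        ]]
top [0.33472096 0.02200058 1.35867339] [ 0.14451016 -0.01539342 -0.98939196] [[386.20339257   0.         278.69541829]
 [  0.         386.20339257 210.87851884]
 [  0.           0.           1.        ]]
```

View pics/s0.png

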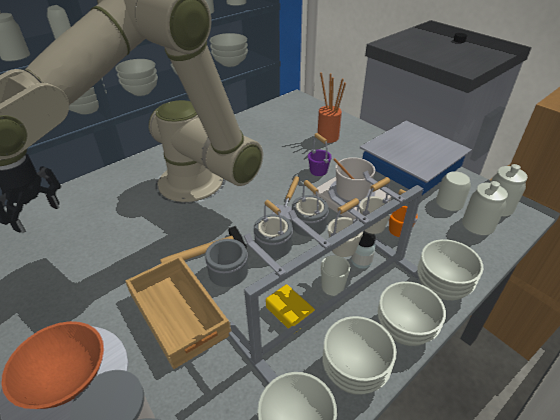

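View pics/t0.png

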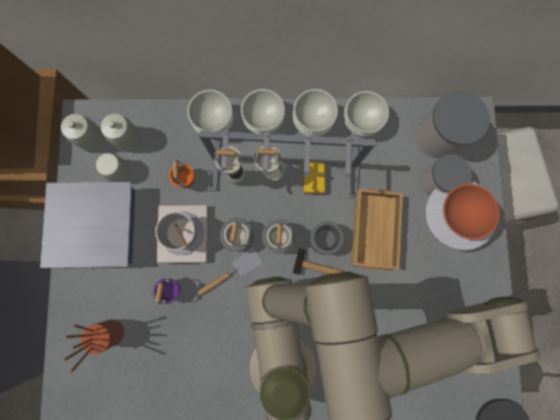

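Run:
```python
from h import *
t=cv2.imread('pics/t0.png');s=cv2.imread('pics/s0.png')
cv2.imwrite('pics/t0a.png',cv2.resize(t[110:200,180:390],None,fx=3.8,fy=3.8,interpolation=cv2.INTER_CUBIC))
cv2.imwrite('pics/t0b.png',cv2.resize(t[180:280,210:410],None,fx=4,fy=4,interpolation=cv2.INTER_CUBIC))
cv2.imwrite('pics/s0a.png',cv2.resize(s[150:300,230:430],None,fx=4,fy=4,interpolation=cv2.INTER_CUBIC))
```

```text
(no output)
```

View pics/t0a.png

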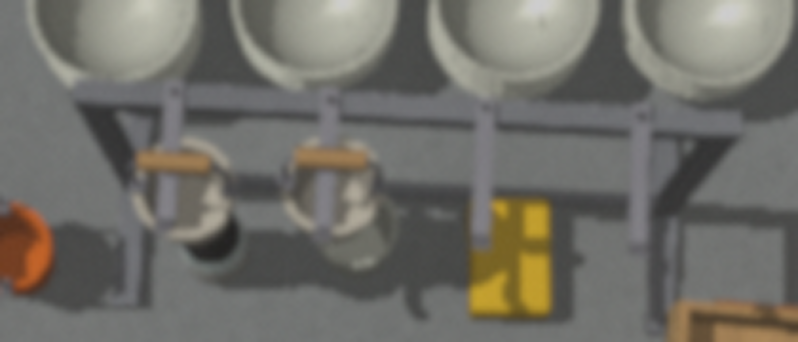

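View pics/t0b.png

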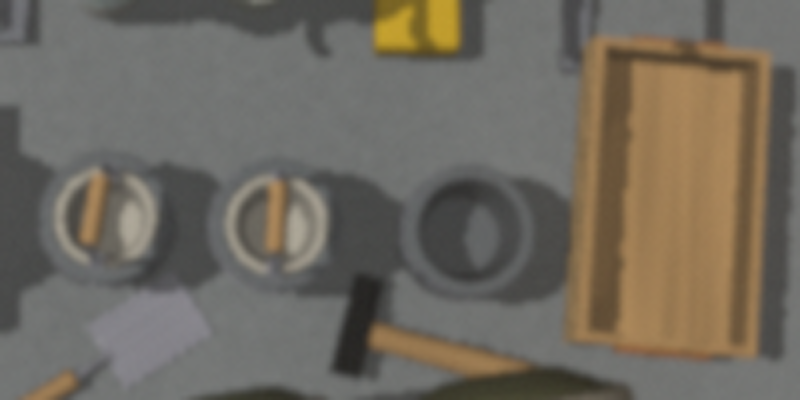

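View pics/s0a.png

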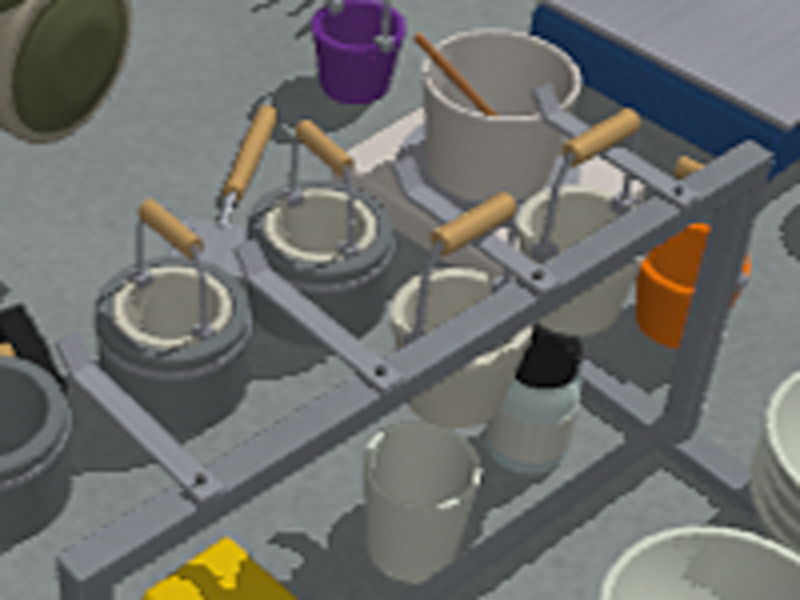

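Run:
```python
from h import *
A=lambda u,v,z:atz('top',180+u/3.8-.5+.13,110+v/3.8-.37,z)
B=lambda u,v,z:atz('top',210+u/4-.37,180+v/4-.37,z)
import math
l=A(77,93,.266);r=A(742,124,.266);print('bar',l,r,np.linalg.norm(l-r)); ang=math.atan2(-(l-r)[0],(l-r)[1]);print('yaw',ang)
for n,a,b in((4,(172,92),(166,220)),(3,(331,97),(324,235)),(2,(486,105),(481,245)),(1,(642,108),(637,248))): print('hook',n,A(*a,.27),A(*b,.28))
for n,a,b in(('d4',(137,162),(209,163)),('d3',(295,157),(367,158))):
    print(n,A(*a,.286),A(*b,.286),(A(*a,.286)+A(*b,.286))/2)
for n,a,b in(('fl',(98,175),(89,245)),('fr',(277,181),(273,252))):
    a,b=B(*a,.156),B(*b,.156);print(n,a,b,(a+b)/2,'yaw of y axis',math.atan2(*(a-b)[1::-1][::1])if 0 else math.atan2((a-b)[1],(a-b)[0]))
for n,c in(('fl rim',(105,218)),('fr rim',(276,224)),('m3',(467,232))): print(n,B(*c,.078))
c=[B(*p,.06) for p in((588,38),(772,52),(755,356),(568,340))];print('crate',c,sum(c)/4)
S=lambda u,v,z:atz('scene',230+u/4-.37,150+v/4-.37,z)
for n,p,z in(('d3',(475,222),.283),('d4',(602,135),.283),('fr',(170,226),.153),('fl',(325,146),.153)): print('scene',n,S(*p,z))
```

```text
bar [0.7221 0.2373 0.266 ] [ 0.6927 -0.2767  0.266 ] 0.5148401305259721
yaw -0.05713618775171561
hook 4 [0.7208 0.1635 0.27  ] [0.617 0.166 0.28 ]
hook 3 [0.7157 0.0411 0.27  ] [0.6042 0.047  0.28  ]
hook 2 [ 0.7083 -0.0784  0.27  ] [ 0.5953 -0.0712  0.28  ]
hook 1 [ 0.7048 -0.1988  0.27  ] [ 0.5919 -0.1888  0.28  ]
d4 [0.6605 0.1874 0.286 ] [0.6592 0.1332 0.286 ] [0.65985 0.1603  0.286  ]
d3 [0.6633 0.0684 0.286 ] [0.662 0.014 0.286] [0.66265 0.0412  0.286  ]
fl [0.4696 0.1473 0.156 ] [0.415  0.1541 0.156 ] [0.4423 0.1507 0.156 ] yaw of y axis -0.12390413794971773
fr [0.4634 0.0074 0.156 ] [0.4079 0.0112 0.156 ] [0.43565 0.0093  0.156  ] yaw of y axis -0.06836177658399814
fl rim [0.4425 0.1495 0.078 ]
fr rim [0.4358 0.0077 0.078 ]
m3 [ 0.4274 -0.1508  0.078 ]
crate [array([ 0.594 , -0.2622,  0.06  ]), array([ 0.5801, -0.4199,  0.06  ]), array([ 0.3225, -0.3907,  0.06  ]), array([ 0.3376, -0.2349,  0.06  ])] [ 0.45855  -0.326925  0.06    ]
scene d3 [0.6669 0.0393 0.283 ]
scene d4 [0.6645 0.1578 0.283 ]
scene fr [0.4362 0.008  0.153 ]
scene fl [0.4441 0.1501 0.153 ]
```

Request:
drive_tool:
  moves:
    - [0, 20, 10, 30, 0.147]
    - [0, 25, 30, 30, 0.147]
    - [0, 30, 36, 30, 0.147]
    - [0, 34, 36, 30, 0.147]
    - [0, 34, 36, 10, 0.147]
  grip_force: 60

```text
time: 0.6
tool_pos: [0.3239, -0.348, 0.3531]
tool_rot: [-3.132, -0.002, 1.119]
contact_force: [1.1, -0.8, 0.6]
opening: 0.503
```

Request:
drive_tool:
  moves:
    - [0, 34, 36, 0, 0.147]
    - [0, 34, 36, 0, 0.147]
    - [0, 34, 36, 0, 0.147]
    - [0, 34, 36, 0, 0]
    - [0, 34, 36, 0, 0]

```text
time: 1.1
tool_pos: [0.4946, -0.1642, 0.3544]
tool_rot: [-3.134, -0.001, 1.575]
contact_force: [0.4, 0.3, 0.3]
opening: 0.499
```

Request:
drive_tool:
  moves:
    - [0, 34, 36, 0, 0]
    - [0, 34, 36, 0, 0]
    - [0, 34, 36, 0, 0]
    - [0, 30, 36, 0, 0]
    - [0, 0, 0, 0, 0]

```text
time: 1.6
tool_pos: [0.6294, -0.0119, 0.3508]
tool_rot: [-3.129, -0.002, 1.581]
contact_force: [0.0, -0.5, -0.5]
opening: 0.503
```

```bash
cat >> h.py <<'E'
from scipy.spatial.transform import Rotation as Ro
def T():
    s=manip.read_state(); M=np.eye(4); M[:3,:3]=Ro.from_euler('xyz',s['tool_rot']).as_matrix(); M[:3,3]=s['tool_pos']; return M
def wsnap(f):
    M=T()@np.array(manip.calibration('wrist')['tool_from_camera']); snap('wrist',f); np.save(f'pics/{f}.npy',M); return M
def watz(f,u,v,z):
    M=np.load(f'pics/{f}.npy'); K=np.array(manip.calibration('wrist')['intrinsics'])
    d=M[:3,:3]@np.linalg.inv(K)@np.array([u,v,1.]); o=M[:3,3]; return (o+d*(z-o[2])/d[2]).round(4)
E
python3 - <<'E'
from h import *
print(wsnap('w1')); print(manip.read_state()['joints'])
E
```

```text
[[ 0.99985438  0.01383228 -0.00999428  0.63017603]
 [ 0.01015226 -0.95288695 -0.30315571  0.06553201]
 [-0.01371675  0.3030101  -0.95288862  0.49395006]
 [ 0.          0.          0.          1.        ]]
[-2.07648593e-01  5.31578099e-01  8.74050812e-01 -1.18038206e-03
  1.74849091e+00 -2.16117945e-01]
```

View pics/w1.png

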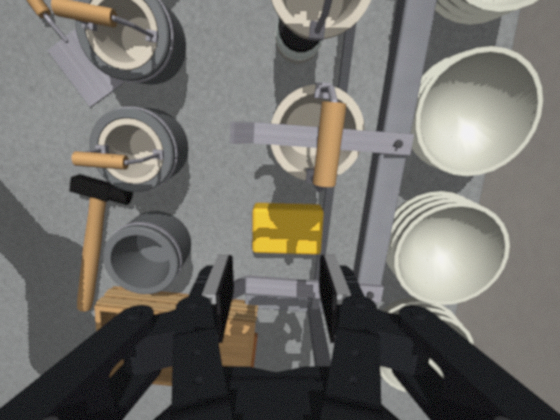

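Run:
```python
from h import *
f='w1'
for n,u,v,z in(('gA',331,102,.282),('gB',325,186,.282),('hook tip',233,132,.284),('hook root',400,144,.27),('hookmid under grip',328,138,.27),('h2tip',240,286,.27),('h2root',375,293,.27)): print(n,watz(f,u,v,z))
print(watz(f,100,160,.15))
```

```text
gA [0.6621 0.069  0.282 ]
gB [0.6615 0.0143 0.282 ]
hook tip [0.5997 0.0499 0.284 ]
hook root [0.7134 0.042  0.27  ]
hookmid under grip [0.6634 0.0456 0.27  ]
h2tip [ 0.5995 -0.0723  0.27  ]
h2root [ 0.7086 -0.0767  0.27  ]
[0.4332 0.0084 0.15  ]
```

Request:
drive_tool:
  moves:
    - [0, 17, 16, 0, -0.02]
    - [0, 16, 16, 0, 0]
    - [0, 0, 0, -30, 0]
    - [0, 0, 0, -20, 0]
    - [0, 0, 0, 0, 0]

```text
time: 2.15
tool_pos: [0.6611, 0.0145, 0.3009]
tool_rot: [-3.13, 0.0, 1.554]
contact_force: [0.5, -1.3, 1.1]
opening: 0.501
```

Run:
```python
from h import *
print(wsnap('w2')[:3,3],manip.read_state()['tool_pos'])
snap('scene','s2')
```

```text
[0.66377951 0.09223708 0.44382994] [0.66131819 0.01434343 0.30244982]
```

View pics/w2.png

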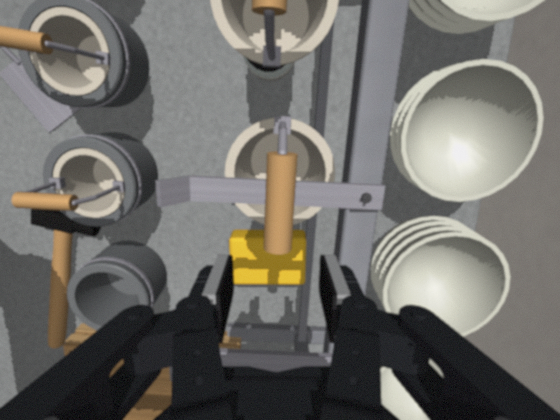

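Request:
drive_tool:
  moves:
    - [0, 2, 5, 0, 0]
    - [0, 0, 0, -20, 0]
    - [0, 0, 0, -16, 0]
    - [0, 0, 0, -4, 0]
    - [0, 0, 0, 0, 0]

```text
time: 2.75
tool_pos: [0.6649, 0.0187, 0.2702]
tool_rot: [3.138, 0.002, 1.551]
contact_force: [0.1, -0.3, 0.4]
opening: 0.5
```

Request:
drive_tool:
  moves:
    - [0, 0, 1, -8, 0]
    - [0, 0, 0, 0, 0]
    - [1, 0, 0, 0, 0]
    - [1, 0, 0, 0, 0]
    - [1, 0, 0, 0, 0]

```text
time: 3.25
tool_pos: [0.6657, 0.0197, 0.2648]
tool_rot: [3.133, 0.003, 1.551]
contact_force: [-0.8, 0.0, -2.1]
opening: 0.158
```

Request:
drive_tool:
  moves:
    - [1, 0, 0, 0, 0]
    - [1, 0, 0, 0, 0]
    - [1, 0, 0, 0, 0]

```text
time: 3.55
tool_pos: [0.6657, 0.0198, 0.2648]
tool_rot: [3.134, 0.003, 1.551]
contact_force: [-0.8, 0.3, 0.4]
opening: 0.158
```

Request:
drive_tool:
  moves:
    - [1, 0, 0, 8, 0]
    - [1, 0, 0, 10, 0]
    - [1, 0, 0, 10, 0]
    - [1, 0, 0, 5, 0]
    - [1, 0, 0, 0, 0]

```text
time: 4.05
tool_pos: [0.6656, 0.0196, 0.3011]
tool_rot: [3.133, 0.003, 1.551]
contact_force: [0.2, -0.9, -2.3]
opening: 0.161
```

Run:
```python
from h import *
wsnap('w3');s=snap('scene','s3')
cv2.imwrite('pics/s3a.png',cv2.resize(s[130:330,230:460],None,fx=3,fy=3))
```

```text
(no output)
```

View pics/s3a.png

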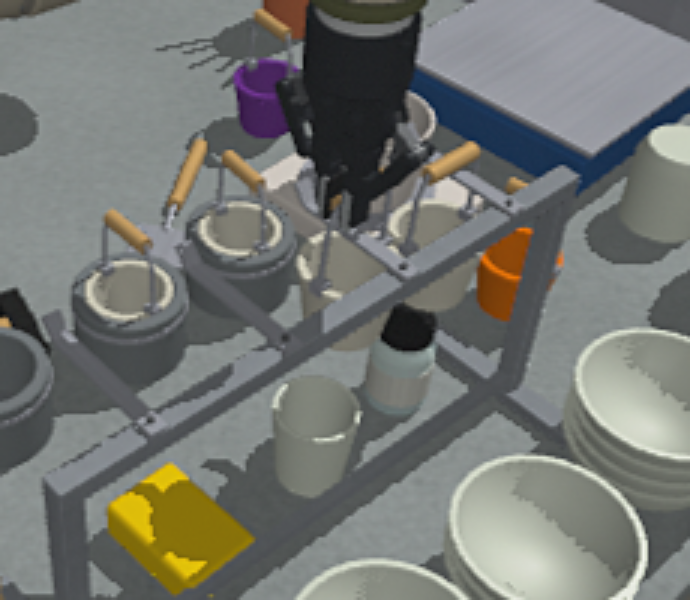

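View pics/w3.png

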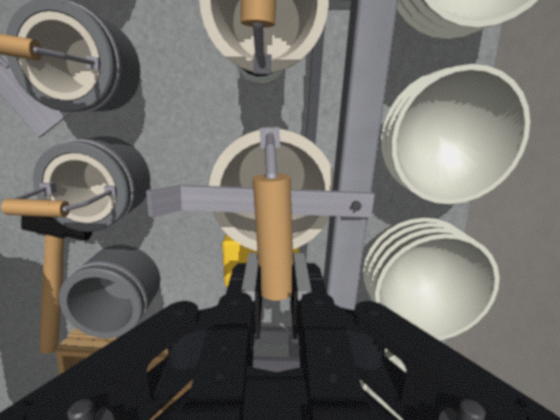

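Request:
drive_tool:
  moves:
    - [1, -20, 1, 0, 0]
    - [1, -30, 2, 0, 0]
    - [1, -30, 2, 0, 0]
    - [1, -30, 2, 0, 0]
    - [1, -25, 1, 0, 0]

```text
time: 4.65
tool_pos: [0.5264, 0.0276, 0.2951]
tool_rot: [3.14, 0.002, 1.551]
contact_force: [-0.3, -0.3, -2.4]
opening: 0.159
```

Request:
drive_tool:
  moves:
    - [1, -20, 0, 0, 0]
    - [1, -10, 0, 20, 0]
    - [1, 0, 0, 30, 0]
    - [1, 0, -20, 10, 0]
    - [1, 0, -30, 0, 0]

```text
time: 5.15
tool_pos: [0.4905, -0.0202, 0.3567]
tool_rot: [-3.14, 0.001, 1.556]
contact_force: [0.4, 0.1, -2.6]
opening: 0.156
```

Request:
drive_tool:
  moves:
    - [1, 5, -35, 0, 0]
    - [1, 5, -40, 0, 0]
    - [1, 5, -40, 0, 0]
    - [1, 5, -40, 0, 0]
    - [1, 5, -40, 0, 0]

```text
time: 5.65
tool_pos: [0.5145, -0.2207, 0.3569]
tool_rot: [-3.141, 0.0, 1.559]
contact_force: [1.0, -0.4, -2.0]
opening: 0.162
```

Request:
drive_tool:
  moves:
    - [1, 5, -40, 0, 0]
    - [1, 0, -40, 0, 0]
    - [1, 0, -35, 0, 0]
    - [1, 0, -20, 0, 0]
    - [1, 0, 0, 0, 0]

```text
time: 6.15
tool_pos: [0.5177, -0.366, 0.3524]
tool_rot: [-3.137, -0.003, 1.554]
contact_force: [-0.2, 0.1, -2.6]
opening: 0.158
```

Run:
```python
from h import *
print(manip.read_state()['tool_pos'])
wsnap('w4');t=snap('top','t4');s=snap('scene','s4')
cv2.imwrite('pics/st4.png',np.hstack([cv2.resize(s[100:370,60:300],None,fx=1.67,fy=1.67),cv2.resize(t[150:300,300:430],(390,450))]))
```

```text
[ 0.51767673 -0.36604934  0.35240724]Traceback (most recent call last):
  File "<stdin>", line 4, in <module>
    return _nx.concatenate(arrs, 1, dtype=dtype, casting=casting)
           ~~~~~~~~~~~~~~~^^^^^^^^^^^^^^^^^^^^^^^^^^^^^^^^^^^^^^^
ValueError: all the input array dimensions except for the concatenation axis must match exactly, but along dimension 0, the array at index 0 has size 451 and the array at index 1 has size 450
```

View pics/w4.png

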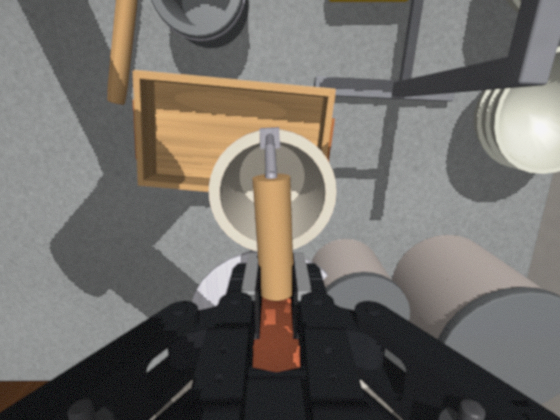

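Run:
```python
from h import *
f='w4'
a,b,c=[watz(f,*p,.06) for p in((135,73),(334,90),(138,187))];print(a,b,c,np.linalg.norm(a-b),np.linalg.norm(a-c),'ctr',(b+c)/2)
print('rim',watz(f,272,190,.293))
s=cv2.imread('pics/s4.png') ;t=cv2.imread('pics/t4.png')
cv2.imwrite('pics/st4.png',cv2.resize(t[170:290,330:430],None,fx=5,fy=5))
```

```text
[ 0.3379 -0.244   0.06  ] [ 0.592  -0.2687  0.06  ] [ 0.3195 -0.3931  0.06  ] 0.25529766939790105 0.15023105537804093 ctr [ 0.45575 -0.3309   0.06   ]
rim [ 0.5148 -0.3406  0.293 ]
```

View pics/s4.png

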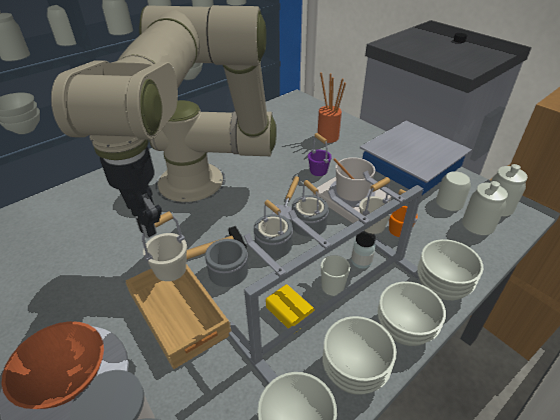

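Request:
drive_tool:
  moves:
    - [1, 4, 7, 0, 0]
    - [1, 0, 0, -30, 0]
    - [1, 0, 0, -40, 0]
    - [1, 0, 0, -40, 0]
    - [1, 0, 0, -20, 0]

```text
time: 6.8
tool_pos: [0.5256, -0.3477, 0.2261]
tool_rot: [3.136, 0.004, 1.565]
contact_force: [-0.4, 0.9, -3.3]
opening: 0.157
```

Request:
drive_tool:
  moves:
    - [1, 0, 0, -20, 0]
    - [1, 0, 0, -15, 0]
    - [1, 0, 0, -10, 0]
    - [1, 0, 0, 0, 0]

```text
time: 7.2
tool_pos: [0.5268, -0.3405, 0.1782]
tool_rot: [3.137, 0.001, 1.571]
contact_force: [0.5, 0.6, -2.7]
opening: 0.159
```

Request:
drive_tool:
  moves:
    - [1, -4, -10, 0, 0]
    - [1, 0, -6, 0, 0]
    - [1, 0, 0, 0, 0]

```text
time: 7.5
tool_pos: [0.5235, -0.3576, 0.1811]
tool_rot: [3.134, 0.004, 1.572]
contact_force: [0.9, -0.3, -1.5]
opening: 0.158
```

Run:
```python
from h import *
print(manip.read_state()['tool_pos'])
wsnap('w5')
snap('scene','s5')
```

```text
[ 0.52349519 -0.35761564  0.1810952 ]
```

View pics/w5.png

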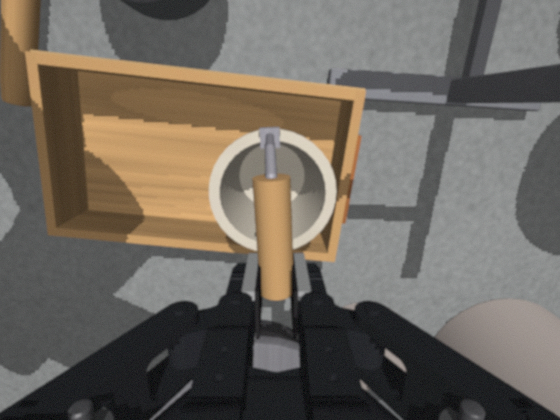

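View pics/s5.png

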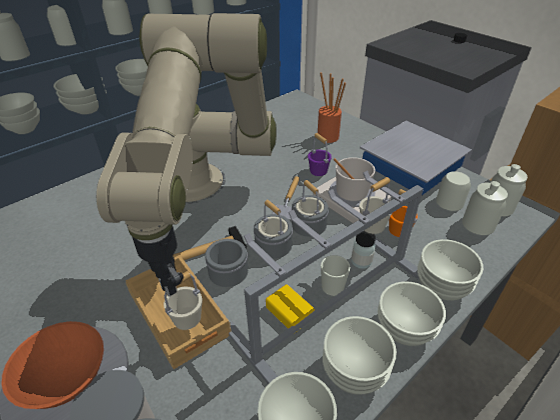

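Run:
```python
from h import *
f='w5'
P=[watz(f,*p,.06) for p in((31,53),(365,91),(335,260),(48,236))];print(P,'ctr',sum(P)/4,[np.linalg.norm(P[i]-P[i-1]).round(3) for i in range(4)])
print('rim',watz(f,272,190,.122))
```

```text
[array([ 0.3394, -0.2425,  0.06  ]), array([ 0.5934, -0.2689,  0.06  ]), array([ 0.5787, -0.4159,  0.06  ]), array([ 0.3193, -0.3916,  0.06  ])] ctr [ 0.4577   -0.329725  0.06    ] [np.float64(0.15), np.float64(0.255), np.float64(0.148), np.float64(0.261)]
rim [ 0.5208 -0.3326  0.122 ]
```

Request:
drive_tool:
  moves:
    - [1, 0, 0, -15, 0]
    - [1, 0, 0, -12, 0]
    - [1, 0, 0, -8, 0]
    - [1, 0, 0, -3, 0]
    - [1, 0, 0, 0, 0]

```text
time: 8.1
tool_pos: [0.5238, -0.3571, 0.1422]
tool_rot: [3.133, 0.005, 1.572]
contact_force: [0.5, -0.3, -1.7]
opening: 0.157
```

Request:
drive_tool:
  moves:
    - [1, 0, 0, -4, 0]
    - [1, 0, 0, -3, 0]
    - [1, 0, 0, 0, 0]

```text
time: 8.4
tool_pos: [0.5242, -0.3573, 0.1355]
tool_rot: [3.132, 0.006, 1.573]
contact_force: [-0.6, -1.0, -1.6]
opening: 0.157
```

Request:
drive_tool:
  moves:
    - [1, 0, 0, -2, 0]
    - [1, 0, 0, -1, 0]
    - [1, 0, 0, 0, 0]

```text
time: 8.7
tool_pos: [0.5244, -0.3579, 0.1335]
tool_rot: [3.131, 0.008, 1.572]
contact_force: [0.5, -0.7, -2.4]
opening: 0.156
```

Request:
drive_tool:
  moves:
    - [1, 0, 0, -2, 0]
    - [1, 0, 0, 0, 0]

```text
time: 8.9
tool_pos: [0.5248, -0.3591, 0.1336]
tool_rot: [3.129, 0.012, 1.572]
contact_force: [0.0, -0.3, -1.4]
opening: 0.16
```

Request:
drive_tool:
  moves:
    - [1, 0, 0, -2, 0]
    - [1, 0, 0, 0, 0]

```text
time: 9.1
tool_pos: [0.5252, -0.3603, 0.1335]
tool_rot: [3.126, 0.015, 1.572]
contact_force: [0.5, 0.7, -1.8]
opening: 0.159
```

Run:
```python
from h import *
s=manip.read_state();print(s['joints'],s['joint_efforts'],s['moment'])
wsnap('w6');s=snap('scene','s6')
cv2.imwrite('pics/s6a.png',cv2.resize(s[210:370,100:280],None,fx=4,fy=3.7))
```

```text
[-7.84883217e-01  6.28808700e-01  1.27700401e+00  2.29287779e-07
  1.21436247e+00 -7.86360771e-01] [-2.74333293e-01 -5.59007049e+01 -2.62351638e+01 -1.01021128e-01
 -1.30504444e-01  2.92889650e-03] [ 0.04385376  0.02294452 -0.05488791]
```

View pics/s6a.png

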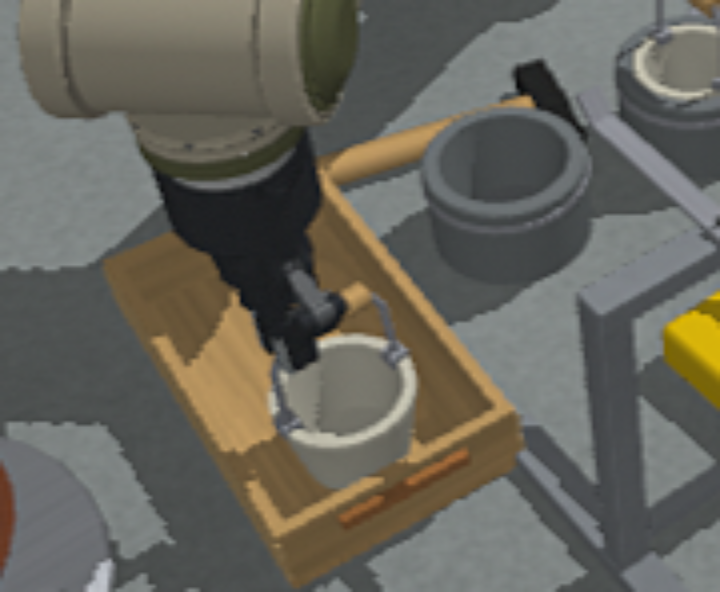

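View pics/w6.png

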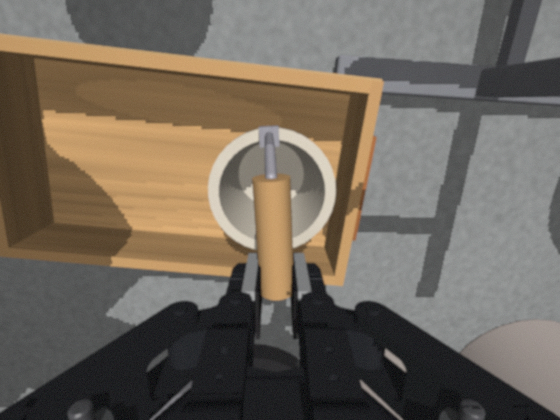

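Request:
drive_tool:
  moves:
    - [1, 0, 0, -3, 0]
    - [1, 0, 0, -3, 0]

```text
time: 9.4
tool_pos: [0.5263, -0.3632, 0.133]
tool_rot: [3.121, 0.024, 1.572]
contact_force: [-4.3, 0.7, 20.6]
opening: 0.156
```

Contact confirmed; release.

Request:
drive_tool:
  moves:
    - [0.3, 0, 0, 1, 0]
    - [0.3, 0, 0, 0, 0]
    - [0, 0, 0, 0, 0]
    - [0, 0, 0, 0, 0]

```text
time: 9.8
tool_pos: [0.5264, -0.3626, 0.1336]
tool_rot: [3.121, 0.023, 1.572]
contact_force: [-0.2, 0.2, -0.5]
opening: 0.497
```

Run:
```python
from h import *
wsnap('w7');s=snap('scene','s7')
cv2.imwrite('pics/s7a.png',cv2.resize(s[210:370,100:280],None,fx=4,fy=3.7))
```

```text
(no output)
```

View pics/s7a.png

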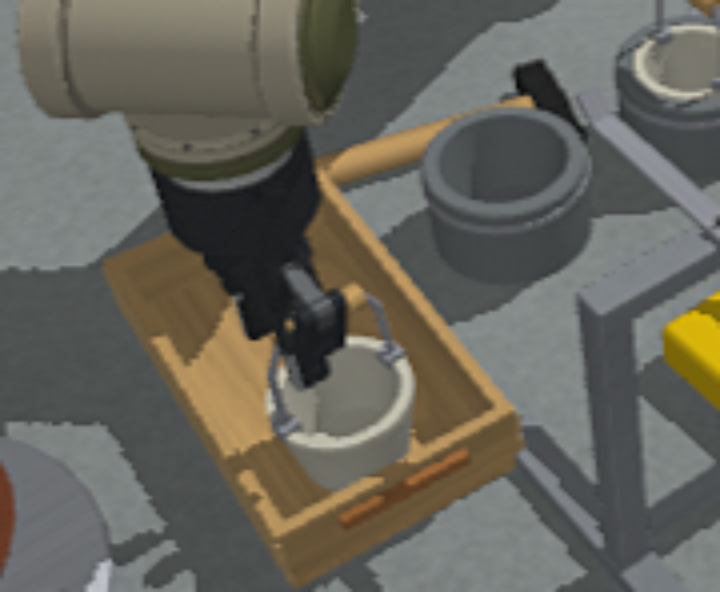

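View pics/w7.png

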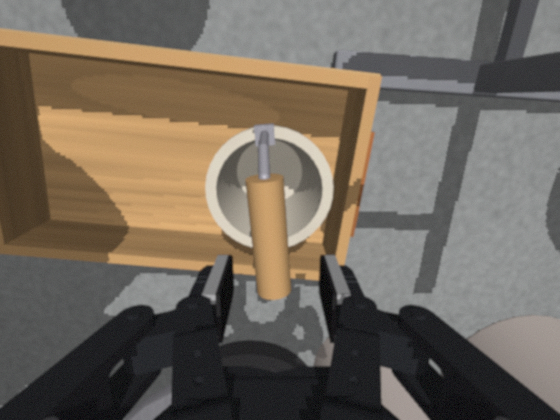

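Request:
drive_tool:
  moves:
    - [0, 0, 0, 25, 0]
    - [0, 0, 0, 45, 0]
    - [0, 0, 0, 45, 0]
    - [0, 0, 0, 45, 0]
    - [0, 0, 20, 40, 0]

```text
time: 10.4
tool_pos: [0.5232, -0.3409, 0.3318]
tool_rot: [3.133, 0.011, 1.57]
contact_force: [0.4, -0.3, -0.2]
opening: 0.501
```

Request:
drive_tool:
  moves:
    - [0, 8, 45, 15, 0]
    - [0, 12, 45, 0, 0]
    - [0, 12, 45, 0, 0]
    - [0, 12, 45, 0, 0]
    - [0, 12, 45, 0, 0]

```text
time: 10.9
tool_pos: [0.5794, -0.1119, 0.3536]
tool_rot: [3.124, 0.018, 1.563]
contact_force: [1.1, 0.2, -0.8]
opening: 0.5
```

Request:
drive_tool:
  moves:
    - [0, 12, 45, 0, 0]
    - [0, 12, 45, 0, 0]
    - [0, 12, 45, 0, 0]
    - [0, 12, 45, 0, 0]
    - [0, 0, 0, 0, 0]

```text
time: 11.4
tool_pos: [0.6282, 0.0816, 0.3526]
tool_rot: [3.125, 0.017, 1.569]
contact_force: [-0.6, -1.4, -0.4]
opening: 0.498
```

Run:
```python
from h import *
wsnap('w8');print(manip.read_state()['tool_pos'])
```

```text
[0.6279959  0.07916434 0.35270256]
```

View pics/w8.png

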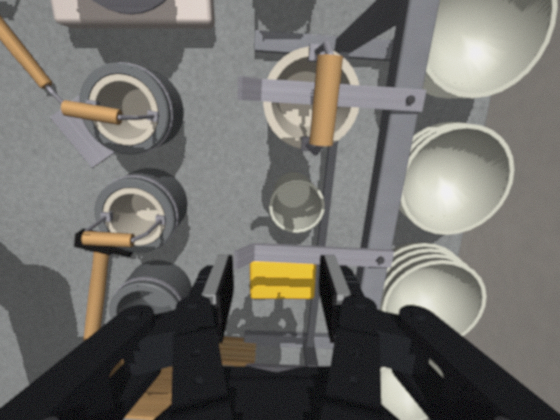

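Run:
```python
from h import *
f='w8'
for n,u,v,z in(('gA',328,55,.282),('gB',323,146,.282),('hook at grip',326,97,.27)): print(n,watz(f,u,v,z))
```

```text
gA [0.6607 0.1879 0.282 ]
gB [0.6603 0.1329 0.282 ]
hook at grip [0.6627 0.1638 0.27  ]
```

Request:
drive_tool:
  moves:
    - [0, 17, 30, 0, 0]
    - [0, 16, 27, 0, 0]
    - [0, 0, 0, -15, 0]
    - [0, 0, 0, -20, 0]
    - [0, 0, 0, 0, 0]

```text
time: 11.95
tool_pos: [0.6624, 0.1328, 0.316]
tool_rot: [3.126, 0.019, 1.562]
contact_force: [-0.4, -0.4, -0.3]
opening: 0.496
```

Run:
```python
from h import *
wsnap('w9');print(manip.read_state()['tool_pos'])
```

```text
[0.66264541 0.13259872 0.31798182]
```

View pics/w9.png

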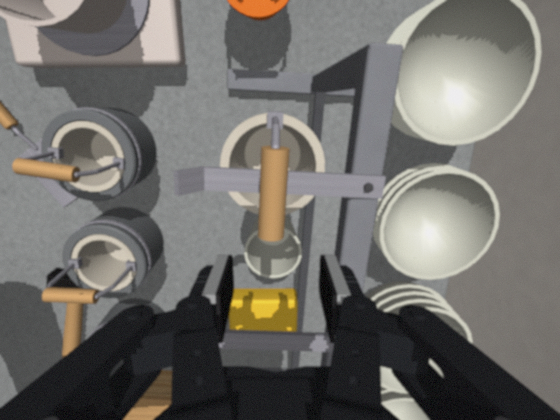

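Request:
drive_tool:
  moves:
    - [0, -2, 6, 0, 0]
    - [0, 0, 0, -20, 0]
    - [0, 0, 0, -18, 0]
    - [0, 0, 0, -8, 0]
    - [0, 0, 0, 0, 0]

```text
time: 12.5
tool_pos: [0.6612, 0.137, 0.2778]
tool_rot: [3.114, 0.019, 1.558]
contact_force: [-0.7, -0.0, 0.4]
opening: 0.501
```

Request:
drive_tool:
  moves:
    - [0, 0, 1, -12, 0]
    - [0, 0, 0, 0, 0]
    - [1, 0, 0, 0, 0]
    - [1, 0, 0, 0, 0]
    - [1, 0, 0, 0, 0]

```text
time: 13.0
tool_pos: [0.6619, 0.138, 0.2681]
tool_rot: [3.11, 0.019, 1.557]
contact_force: [0.2, 0.1, -0.9]
opening: 0.155
```

Request:
drive_tool:
  moves:
    - [1, 0, 0, 0, 0]
    - [1, 0, 0, 0, 0]
    - [1, 0, 0, 8, 0]
    - [1, 0, 0, 10, 0]
    - [1, 0, 0, 10, 0]

```text
time: 13.5
tool_pos: [0.6614, 0.1379, 0.2965]
tool_rot: [3.113, 0.019, 1.557]
contact_force: [0.1, -0.1, -1.6]
opening: 0.155
```

Request:
drive_tool:
  moves:
    - [1, 0, 0, 6, 0]
    - [1, 0, 0, 0, 0]

```text
time: 13.7
tool_pos: [0.6619, 0.1379, 0.3056]
tool_rot: [3.109, 0.019, 1.557]
contact_force: [-0.4, 0.6, -2.2]
opening: 0.157
```

Run:
```python
from h import *
wsnap('w10');print(manip.read_state()['tool_pos'])
```

```text
[0.66182333 0.13787104 0.30511599]
```

View pics/w10.png

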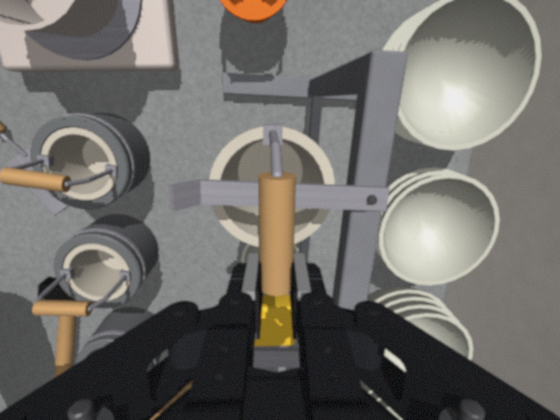

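Request:
drive_tool:
  moves:
    - [1, -20, 1, 0, 0]
    - [1, -30, 2, 1, 0]
    - [1, -30, 2, 1, 0]
    - [1, -30, 2, 1, 0]
    - [1, -25, 1, 0, 0]

```text
time: 14.25
tool_pos: [0.5232, 0.1451, 0.3038]
tool_rot: [3.114, 0.019, 1.556]
contact_force: [0.2, -0.6, -1.8]
opening: 0.156
```

Request:
drive_tool:
  moves:
    - [1, -20, 0, 0, 0]
    - [1, -5, 0, 20, 0]
    - [1, 0, 0, 30, 0]
    - [1, 0, -20, 10, 0]
    - [1, 0, -30, 0, 0]

```text
time: 14.75
tool_pos: [0.4922, 0.097, 0.3655]
tool_rot: [3.117, 0.019, 1.562]
contact_force: [0.7, -0.6, -2.9]
opening: 0.156
```

Request:
drive_tool:
  moves:
    - [1, -5, -40, 0, 0]
    - [1, -10, -40, 0, 0]
    - [1, -10, -40, 0, 0]
    - [1, -10, -40, 0, 0]
    - [1, -10, -40, 0, 0]

```text
time: 15.25
tool_pos: [0.4446, -0.1084, 0.3649]
tool_rot: [3.117, 0.019, 1.566]
contact_force: [0.4, 0.1, -2.2]
opening: 0.16
```

Request:
drive_tool:
  moves:
    - [1, -10, -40, 0, 0]
    - [1, -10, -40, 0, 0]
    - [1, -10, -40, 0, 0]
    - [1, -10, -40, 0, 0]
    - [1, 0, -20, 0, 0]

```text
time: 15.75
tool_pos: [0.3996, -0.2971, 0.3643]
tool_rot: [3.117, 0.019, 1.563]
contact_force: [0.9, -0.4, -2.4]
opening: 0.157
```

Request:
drive_tool:
  moves:
    - [1, 0, -35, 0, 0]
    - [1, 0, -5, -20, 0]
    - [1, 0, 0, -30, 0]
    - [1, 0, 0, -30, 0]
    - [1, 0, 0, 0, 0]

```text
time: 16.25
tool_pos: [0.3976, -0.3419, 0.2804]
tool_rot: [3.118, 0.019, 1.558]
contact_force: [-1.5, 0.4, -1.9]
opening: 0.152
```

Run:
```python
from h import *
wsnap('w11');print(manip.read_state()['tool_pos'])
```

```text
[ 0.39810711 -0.34254793  0.28289265]
```

View pics/w11.png

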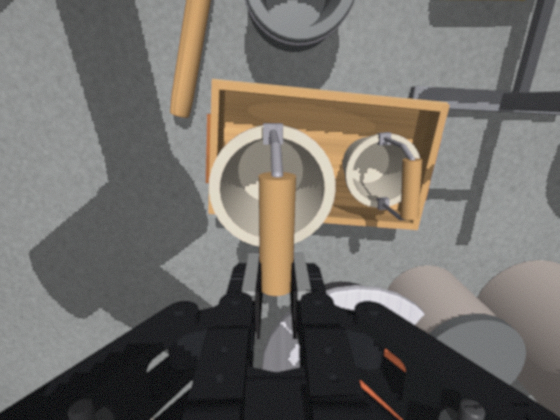

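Run:
```python
from h import *
f='w11'
print('rim',watz(f,272,187,.221),'d3',watz(f,382,170,.074))
a,b,c=[watz(f,*p,.06) for p in((212,82),(447,103),(418,229))];print(a,b,c,'ctr',(a+c)/2)
```

```text
rim [ 0.3963 -0.3156  0.221 ] d3 [ 0.5213 -0.3378  0.074 ]
[ 0.3357 -0.2429  0.06  ] [ 0.5911 -0.2673  0.06  ] [ 0.5789 -0.4167  0.06  ] ctr [ 0.4573 -0.3298  0.06  ]
```

Request:
drive_tool:
  moves:
    - [1, -1, -8, 0, 0]
    - [1, 0, 0, -30, 0]
    - [1, 0, 0, -35, 0]
    - [1, 0, 0, -25, 0]
    - [1, 0, 0, 0, 0]

```text
time: 16.8
tool_pos: [0.3992, -0.3554, 0.1999]
tool_rot: [3.105, 0.036, 1.558]
contact_force: [-0.2, 0.2, -0.9]
opening: 0.158
```

Request:
drive_tool:
  moves:
    - [1, 0, 0, -12, 0]
    - [1, 0, 0, 0, 0]

```text
time: 17.0
tool_pos: [0.4002, -0.3572, 0.1907]
tool_rot: [3.102, 0.04, 1.558]
contact_force: [0.0, -0.3, -2.6]
opening: 0.162
```

Run:
```python
from h import *
wsnap('w12');print(manip.read_state()['tool_pos'])
```

```text
[ 0.4006148  -0.35773624  0.19203426]
```

View pics/w12.png

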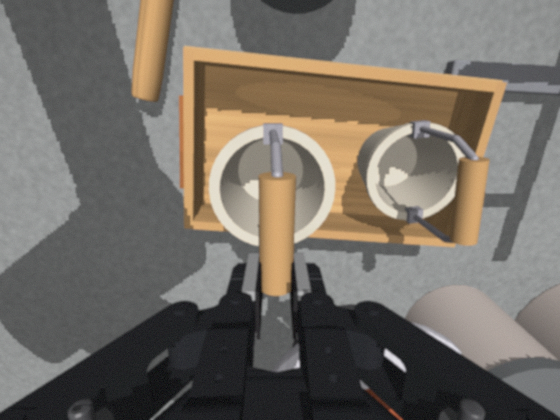

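Run:
```python
from h import *
f='w12'
print('rim',watz(f,272,186,.130),'d3',watz(f,416,172,.074))
a,b,c=[watz(f,*p,.06) for p in((184,47),(503,82),(474,246))];print(a,b,c,'ctr',(a+c)/2)
```

```text
rim [ 0.3998 -0.3317  0.13  ] d3 [ 0.5226 -0.3384  0.074 ]
[ 0.3362 -0.2409  0.06  ] [ 0.591  -0.2681  0.06  ] [ 0.5979 -0.4172  0.06  ] ctr [ 0.46705 -0.32905  0.06   ]
```

Request:
drive_tool:
  moves:
    - [1, -4, 7, -10, 0]
    - [1, 0, 0, -12, 0]
    - [1, 0, 0, -10, 0]
    - [1, 0, 0, -6, 0]
    - [1, 0, 0, 0, 0]

```text
time: 17.55
tool_pos: [0.3981, -0.353, 0.1562]
tool_rot: [3.096, 0.049, 1.558]
contact_force: [-0.9, -0.1, -2.1]
opening: 0.153
```

Request:
drive_tool:
  moves:
    - [1, -1, 2, -6, 0]
    - [1, 0, 1, -6, 0]
    - [1, 0, 0, 0, 0]

```text
time: 17.85
tool_pos: [0.3973, -0.3502, 0.1436]
tool_rot: [3.095, 0.049, 1.558]
contact_force: [0.1, -0.5, -1.9]
opening: 0.154
```

Request:
drive_tool:
  moves:
    - [1, 0, 0, -4, 0]
    - [1, 0, 0, -2, 0]
    - [1, 0, 0, -2, 0]
    - [1, 0, 0, 0, 0]

```text
time: 18.25
tool_pos: [0.3983, -0.3524, 0.1374]
tool_rot: [3.092, 0.056, 1.558]
contact_force: [-0.5, -0.1, -2.0]
opening: 0.155
```

Request:
drive_tool:
  moves:
    - [1, 0, 0, -2, 0]
    - [1, 0, 0, -2, 0]

```text
time: 18.45
tool_pos: [0.3995, -0.3552, 0.1365]
tool_rot: [3.087, 0.064, 1.557]
contact_force: [-3.4, -3.3, 10.8]
opening: 0.159
```

Request:
drive_tool:
  moves:
    - [0.4, 0, 0, 0, 0]
    - [0.4, 0, 0, 0, 0]
    - [0, 0, 0, 0, 0]
    - [0, 0, 0, 0, 0]

```text
time: 18.85
tool_pos: [0.3995, -0.3551, 0.1366]
tool_rot: [3.087, 0.064, 1.557]
contact_force: [-0.4, 0.7, 0.2]
opening: 0.501
```

Run:
```python
from h import *
wsnap('w13');s=snap('scene','s13')
cv2.imwrite('pics/s13a.png',cv2.resize(s[210:370,100:280],None,fx=4,fy=3.7))
```

```text
(no output)
```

View pics/s13a.png

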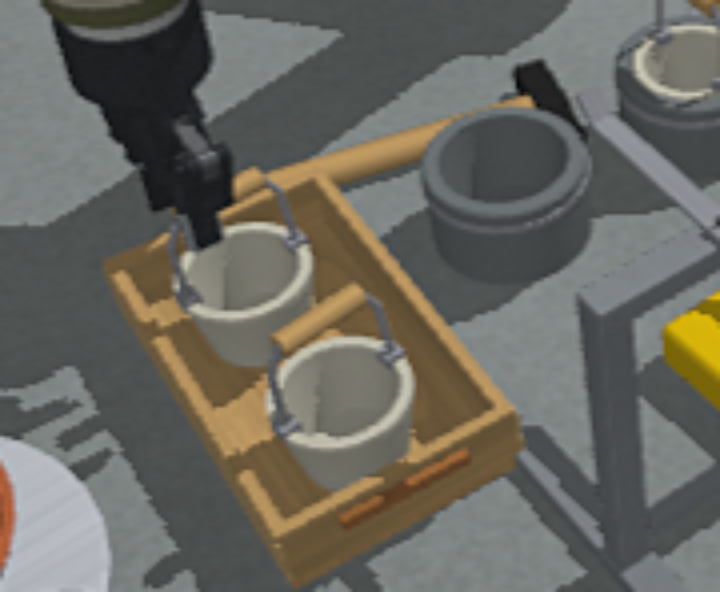

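View pics/w13.png

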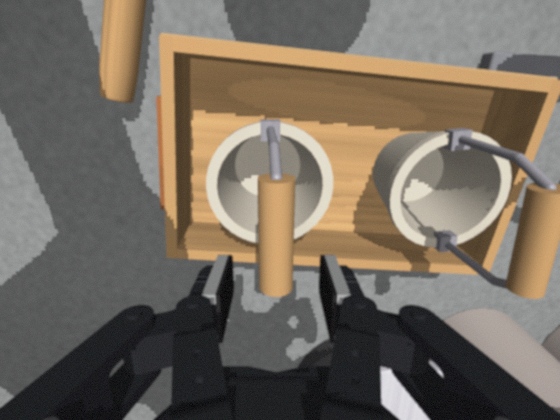

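Request:
drive_tool:
  moves:
    - [0, 0, 0, 25, 0]
    - [0, 0, 0, 45, 0]
    - [0, 0, 0, 45, 0]
    - [0, 0, 0, 45, 0]
    - [0, 0, 10, 40, -0.1]

```text
time: 19.45
tool_pos: [0.3969, -0.3421, 0.3373]
tool_rot: [3.096, 0.052, 1.455]
contact_force: [0.4, -1.3, 0.3]
opening: 0.504
```

Request:
drive_tool:
  moves:
    - [0, -5, 35, 0, -0.148]
    - [0, -5, 35, 0, -0.148]
    - [0, -5, 35, 0, -0.148]
    - [0, 0, 35, 0, -0.148]
    - [0, 0, 35, 0, -0.148]

```text
time: 19.95
tool_pos: [0.381, -0.1652, 0.3431]
tool_rot: [3.085, 0.058, 0.704]
contact_force: [0.6, 0.1, -0.5]
opening: 0.498
```

Request:
drive_tool:
  moves:
    - [0, 0, 35, 0, -0.148]
    - [0, 0, 35, 0, -0.148]
    - [0, 0, 30, 0, -0.148]
    - [0, 0, 20, 0, -0.148]
    - [0, 0, 20, 0, -0.148]

```text
time: 20.45
tool_pos: [0.3796, -0.0216, 0.3435]
tool_rot: [3.085, 0.056, -0.028]
contact_force: [0.0, -0.3, -0.5]
opening: 0.499
```

Run:
```python
from h import *
wsnap('w14');print(manip.read_state()['tool_pos'],manip.read_state()['tool_rot']);snap('top','t14')
```

```text
[ 0.37954194 -0.0197257   0.34360167] [ 3.08562972  0.05604214 -0.03757936]
```

View pics/w14.png

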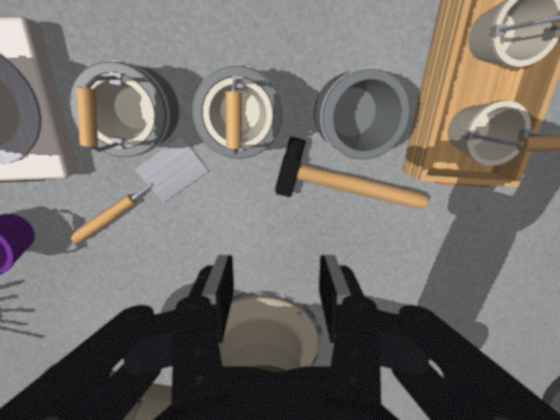

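View pics/t14.png

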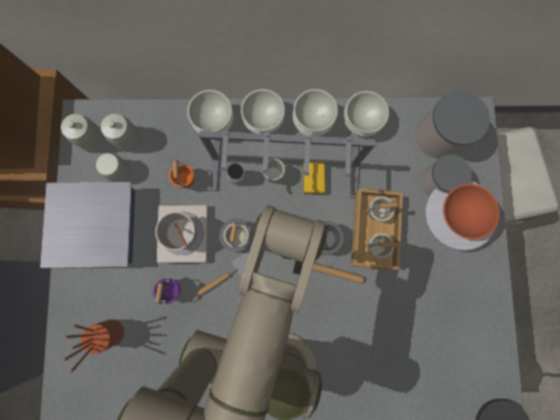

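Run:
```python
from h import *
f='w14'
for n,u,v,z in(('frA',235,92,.154),('frB',234,148,.154),('flA',86,87,.154),('flB',89,147,.154),('fr rim',237,111,.078),('fl rim',120,110,.078)): print(n,watz(f,u,v,z))
```

```text
frA [0.4606 0.0047 0.154 ]
frB [0.4067 0.0095 0.154 ]
flA [0.4685 0.1433 0.154 ]
flB [0.4127 0.1535 0.154 ]
fr rim [0.4377 0.0086 0.078 ]
fl rim [0.4428 0.1471 0.078 ]
```

Request:
drive_tool:
  moves:
    - [0, 16, 15, -20, -0.04]
    - [0, 17, 14, -35, 0]
    - [0, 0, 0, -40, 0]
    - [0, 0, 0, -30, 0]
    - [0, 0, 0, 0, 0]

```text
time: 21.05
tool_pos: [0.4141, 0.006, 0.2152]
tool_rot: [3.084, 0.053, -0.045]
contact_force: [-0.7, 1.2, 0.5]
opening: 0.5
```

Run:
```python
from h import *
wsnap('w15');print(manip.read_state()['tool_pos'],manip.read_state()['tool_rot'])
```

```text
[0.41499462 0.00573511 0.21721227] [ 3.08291554  0.04952043 -0.04523774]
```

View pics/w15.png

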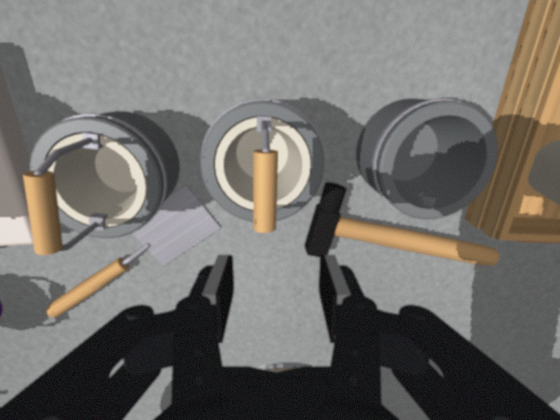

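Run:
```python
from h import *
f='w15'
for n,u,v,z in(('frA',265,151,.154),('frB',264,231,.154),('fr rim',264,165,.078)): print(n,watz(f,u,v,z))
M=T();print(M[:3,2],M[:3,0])
```

```text
frA [0.4619 0.0069 0.154 ]
frB [0.4064 0.0105 0.154 ]
fr rim [0.4351 0.0072 0.078 ]
[-0.05201645 -0.05634879 -0.99705522] [ 0.99775232 -0.04516687 -0.0495002 ]
```

Request:
drive_tool:
  moves:
    - [0, -3, 4, 0, -0.02]
    - [0, 0, 0, -25, 0]
    - [0, 0, 0, -25, 0]
    - [0, 0, 0, -15, 0]
    - [0, 0, 0, 0, 0]

```text
time: 21.6
tool_pos: [0.4159, 0.008, 0.1592]
tool_rot: [3.08, 0.033, -0.065]
contact_force: [-0.2, -0.0, 0.3]
opening: 0.501
```

Request:
drive_tool:
  moves:
    - [0, -3, 1, -14, 0]
    - [0, 0, 0, -9, 0]
    - [0, 0, 0, 0, 0]

```text
time: 21.9
tool_pos: [0.4155, 0.0082, 0.1405]
tool_rot: [3.079, 0.025, -0.065]
contact_force: [0.3, -0.7, -0.2]
opening: 0.5
```

Run:
```python
from h import *
wsnap('w16');print(manip.read_state()['tool_pos'],manip.read_state()['tool_rot'])
```

```text
[0.41578188 0.00817541 0.14097464] [ 3.07848379  0.02419908 -0.06507673]
```

View pics/w16.png

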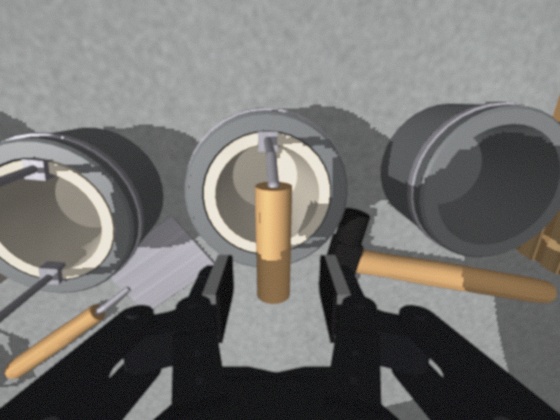

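Request:
drive_tool:
  moves:
    - [0, -5, 0, -4, 0]
    - [0, 0, 0, 0, 0]
    - [1, 0, 0, 0, 0]
    - [1, 0, 0, 0, 0]
    - [1, 0, 0, 0, 0]

```text
time: 22.45
tool_pos: [0.4116, 0.0079, 0.1391]
tool_rot: [3.078, 0.02, -0.065]
contact_force: [-0.8, 0.5, -0.0]
opening: 0.158
```

Request:
drive_tool:
  moves:
    - [1, 0, 0, 0, 0]
    - [1, 0, 0, 0, 0]
    - [1, 0, 0, 10, 0]
    - [1, 0, 0, 12, 0]
    - [1, 0, 0, 15, 0]

```text
time: 22.95
tool_pos: [0.41, 0.0082, 0.1762]
tool_rot: [3.079, 0.027, -0.065]
contact_force: [-0.4, -0.6, -2.6]
opening: 0.154
```

Request:
drive_tool:
  moves:
    - [1, 0, 0, 25, 0]
    - [1, 0, 0, 30, 0]
    - [1, 0, 0, 35, 0]
    - [1, 0, 0, 35, 0]
    - [1, 0, 0, 20, 0.05]

```text
time: 23.45
tool_pos: [0.4072, 0.0088, 0.3282]
tool_rot: [3.08, 0.031, -0.014]
contact_force: [0.3, -0.2, -4.2]
opening: 0.157
```

Request:
drive_tool:
  moves:
    - [1, 5, -8, 5, 0.1]
    - [1, 5, -10, 0, 0.145]
    - [1, 8, -10, 0, 0.145]
    - [1, 8, -10, 0, 0.145]
    - [1, 8, -10, 0, 0.145]

```text
time: 23.95
tool_pos: [0.441, -0.0396, 0.3395]
tool_rot: [3.077, 0.026, 0.69]
contact_force: [-0.1, 1.0, -2.9]
opening: 0.159
```

Request:
drive_tool:
  moves:
    - [1, 8, -10, 0, 0.145]
    - [1, 8, -10, 0, 0.145]
    - [1, 8, -10, 0, 0.145]
    - [1, 8, -10, 0, 0.145]
    - [1, 8, -10, 0, 0.145]

```text
time: 24.45
tool_pos: [0.4808, -0.0912, 0.3414]
tool_rot: [3.079, 0.027, 1.44]
contact_force: [0.1, 1.2, -2.5]
opening: 0.16
```

Run:
```python
from h import *
wsnap('w17');print(manip.read_state()['tool_pos'],manip.read_state()['tool_rot'])
```

```text
[ 0.48151928 -0.09263095  0.34105054] [3.07885989 0.02736937 1.44751346]
```

View pics/w17.png

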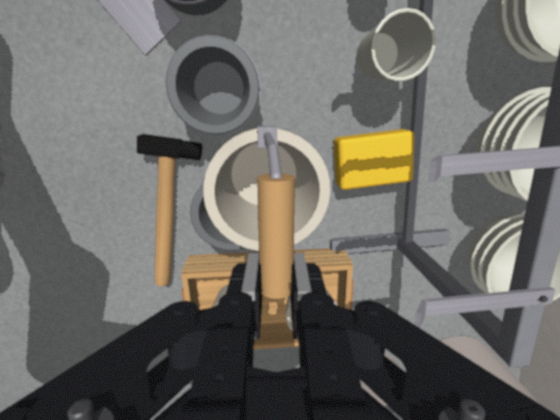

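Run:
```python
from h import *
f='w17'
for n,u,v,z in(('h2 tip',434,169,.285),('h2 tipbase',450,165,.27),('h2 far',556,156,.27),('h1 tipbase',440,302,.27),('h1 root',545,295,.27)): print(n,watz(f,u,v,z))
print(watz(f,268,188,.341-.061)) # rim
```

```text
h2 tip [ 0.5913 -0.0682  0.285 ]
h2 tipbase [ 0.611  -0.0714  0.27  ]
h2 far [ 0.688  -0.0758  0.27  ]
h1 tipbase [ 0.6092 -0.1866  0.27  ]
h1 root [ 0.6992 -0.1953  0.27  ]
[ 0.4822 -0.0666  0.28  ]
```

Request:
drive_tool:
  moves:
    - [1, 0, -2, -15, 0.067]
    - [1, 0, 0, -20, 0]
    - [1, 0, 0, -8, 0]
    - [1, 0, 0, 0, 0]

```text
time: 24.9
tool_pos: [0.4805, -0.0945, 0.298]
tool_rot: [3.08, 0.027, 1.507]
contact_force: [0.2, -0.3, -2.2]
opening: 0.157
```

Request:
drive_tool:
  moves:
    - [1, 20, 1, 3, 0]
    - [1, 25, 0, 0, 0]
    - [1, 25, 0, 0, 0]
    - [1, 15, 0, 0, 0]
    - [1, 0, 0, 0, 0]

```text
time: 25.4
tool_pos: [0.5683, -0.0923, 0.3063]
tool_rot: [3.075, 0.029, 1.5]
contact_force: [-0.8, 0.0, -3.1]
opening: 0.157
```

Run:
```python
from h import *
wsnap('w18');print(manip.read_state()['tool_pos'],manip.read_state()['tool_rot']);s=snap('scene','s18')
cv2.imwrite('pics/s18a.png',cv2.resize(s[150:330,190:400],None,fx=3.5,fy=3.3))
```

```text
[ 0.5676006  -0.09229941  0.30647112] [3.07538184 0.02891542 1.49992564]
```

View pics/w18.png

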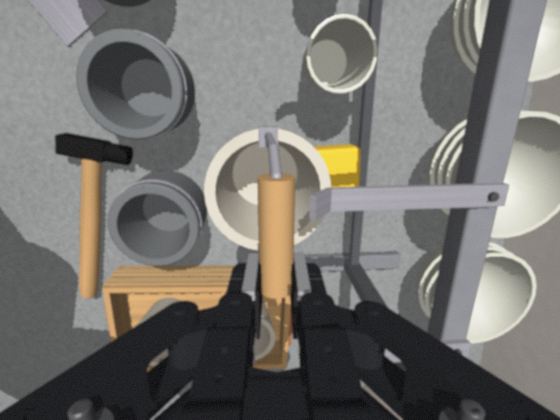

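View pics/s18a.png

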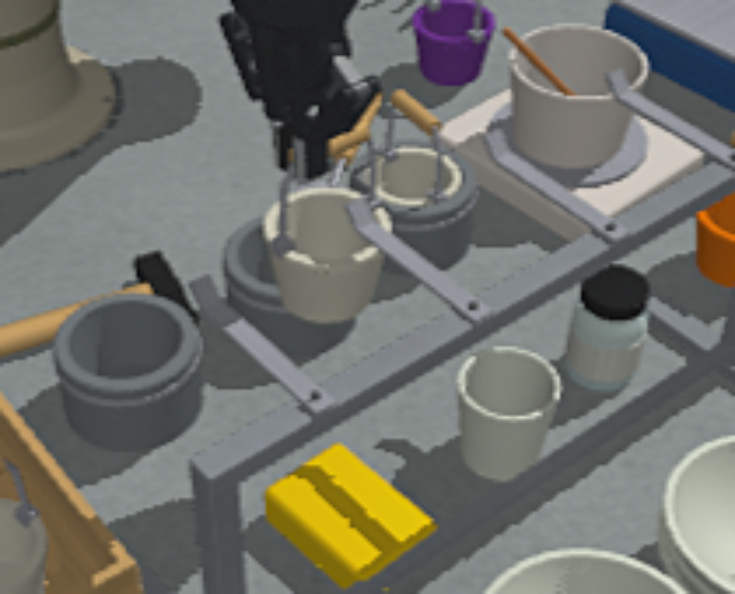

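Run:
```python
from h import *
f='w18'
for n,u,v,z in(('h2 tip',311,206,.285),('h2 tipbase',333,199,.27),('h2 screw',493,196,.27),('rim',267,188,.306-.061),('gripA',275,176,.325),): print(n,watz(f,u,v,z))
```

```text
h2 tip [ 0.5902 -0.0685  0.285 ]
h2 tipbase [ 0.6059 -0.0707  0.27  ]
h2 screw [ 0.7052 -0.0777  0.27  ]
rim [ 0.5678 -0.0677  0.245 ]
gripA [ 0.57   -0.0402  0.325 ]
```

Request:
drive_tool:
  moves:
    - [1, 20, -2, 0, 0]
    - [1, 25, -2, 0, 0]
    - [1, 25, -2, 0, 0]
    - [1, 15, -1, 0, 0.01]
    - [1, 0, 0, 0, 0]

```text
time: 26.0
tool_pos: [0.6508, -0.0994, 0.3104]
tool_rot: [3.074, 0.03, 1.506]
contact_force: [-0.2, -0.4, -3.6]
opening: 0.157
```

Run:
```python
from h import *
wsnap('w19');print(manip.read_state()['tool_pos'],manip.read_state()['tool_rot']);s=snap('scene','s19')
cv2.imwrite('pics/s19a.png',cv2.resize(s[150:330,190:400],None,fx=3.5,fy=3.3))
```

```text
[ 0.65012314 -0.09939392  0.31066779] [3.07426269 0.03005399 1.50613875]
```

View pics/w19.png

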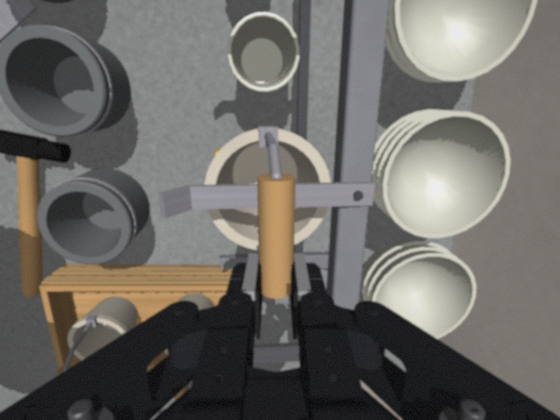

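View pics/s19a.png

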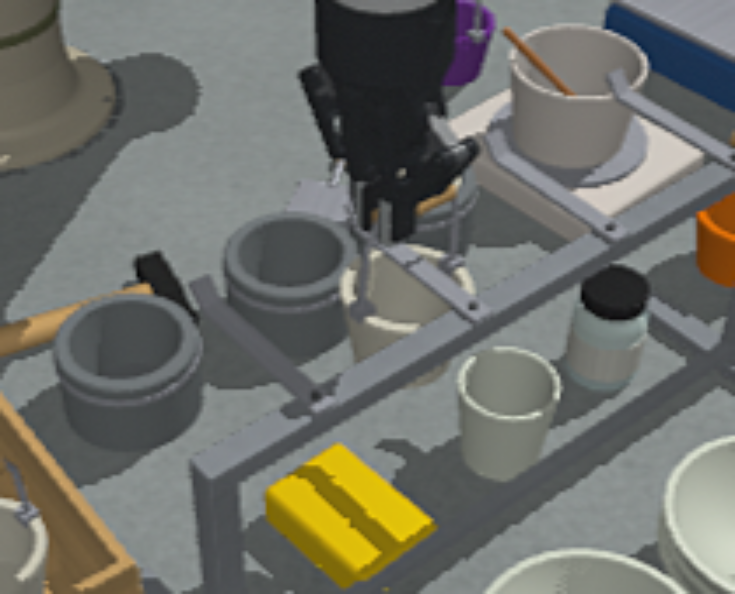

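Request:
drive_tool:
  moves:
    - [1, 1, 2, -12, 0]
    - [1, 0, 0, -14, 0]
    - [1, 0, 0, -8, 0]
    - [1, 0, 0, 0, 0]

```text
time: 26.5
tool_pos: [0.6477, -0.0966, 0.2758]
tool_rot: [3.074, 0.03, 1.505]
contact_force: [-0.2, -0.3, -2.0]
opening: 0.158
```

Request:
drive_tool:
  moves:
    - [1, 2, -1, -4, 0]
    - [1, 1, 0, -3, 0]
    - [1, 0, 0, 0, 0]

```text
time: 26.8
tool_pos: [0.6507, -0.0976, 0.2692]
tool_rot: [3.073, 0.03, 1.504]
contact_force: [0.4, 0.1, -3.0]
opening: 0.156
```

Request:
drive_tool:
  moves:
    - [1, 0, 0, -2, 0]
    - [1, 0, 0, -1.5, 0]

```text
time: 27.0
tool_pos: [0.651, -0.0979, 0.2666]
tool_rot: [3.071, 0.031, 1.504]
contact_force: [-2.5, -0.9, 3.0]
opening: 0.159
```

Request:
drive_tool:
  moves:
    - [0.5, 0, 0, 0, 0]
    - [0.5, 0, 0, 0, 0]
    - [0.2, 0, 0, 0, 0]
    - [0.1, 0, 0, 0, 0]

```text
time: 27.4
tool_pos: [0.6515, -0.0979, 0.268]
tool_rot: [3.068, 0.032, 1.504]
contact_force: [0.1, 0.2, 0.6]
opening: 0.45
```

Run:
```python
from h import *
wsnap('w20');print(manip.read_state()['tool_pos'],manip.read_state()['tool_rot']);s=snap('scene','s20')
cv2.imwrite('pics/s20a.png',cv2.resize(s[150:330,190:400],None,fx=3.5,fy=3.3))
```

```text
[ 0.65144484 -0.09790202  0.26804232] [3.06798871 0.03170504 1.50421068]
```

View pics/w20.png

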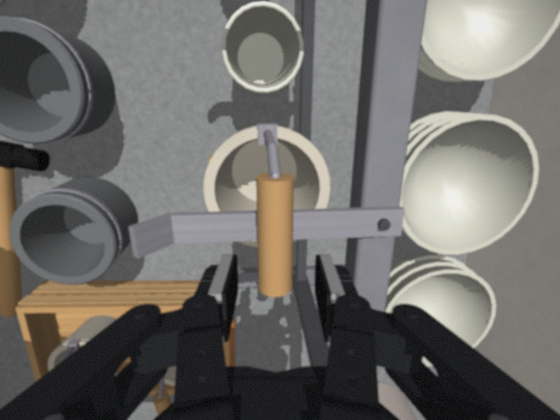

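View pics/s20a.png

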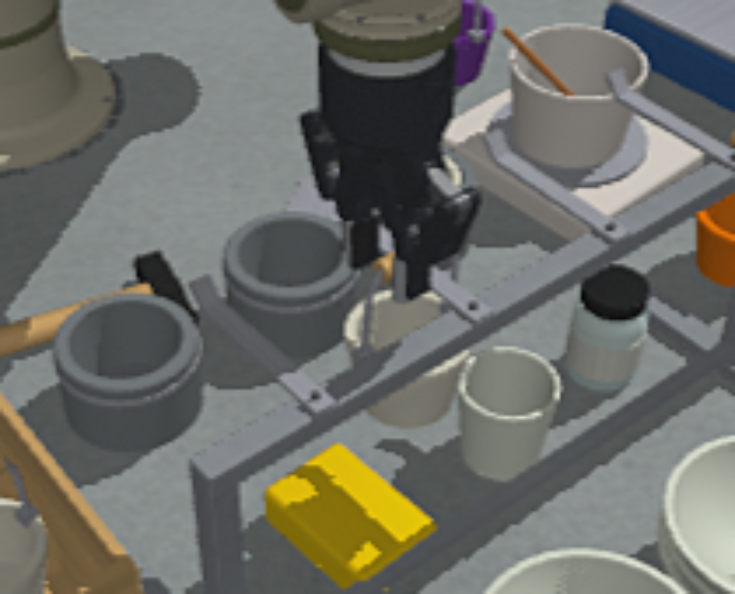

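Request:
drive_tool:
  moves:
    - [0.1, 0, 0, 15, 0]
    - [0, 0, 0, 25, 0]
    - [0, 0, 0, 35, 0]
    - [0, -30, 10, 15, 0]
    - [0, -45, 10, 0, -0.1]

```text
time: 28.0
tool_pos: [0.5772, -0.0788, 0.3576]
tool_rot: [3.071, 0.03, 1.402]
contact_force: [0.7, 0.1, 0.3]
opening: 0.501
```

Request:
drive_tool:
  moves:
    - [0, -30, 20, 0, -0.148]
    - [0, -30, 25, 0, -0.148]
    - [0, -30, 25, 0, -0.148]
    - [0, -30, 25, 0, -0.148]
    - [0, -20, 25, 0, -0.148]

```text
time: 28.5
tool_pos: [0.4291, 0.0434, 0.359]
tool_rot: [3.067, 0.029, 0.648]
contact_force: [-0.3, -0.0, -0.4]
opening: 0.501
```

Request:
drive_tool:
  moves:
    - [0, -20, 25, 0, -0.148]
    - [0, -10, 25, 0, -0.148]
    - [0, 0, 25, 0, -0.148]
    - [0, 0, 25, 0, -0.148]
    - [0, 0, 10, 0, -0.148]

```text
time: 29.0
tool_pos: [0.3943, 0.159, 0.3612]
tool_rot: [3.066, 0.024, -0.1]
contact_force: [0.7, -0.5, 0.0]
opening: 0.5
```

Run:
```python
from h import *
wsnap('w21');print(manip.read_state()['tool_pos'],manip.read_state()['tool_rot'])
```

```text
[0.39439805 0.1594497  0.36109756] [ 3.06628595  0.02430787 -0.10837911]
```

View pics/w21.png

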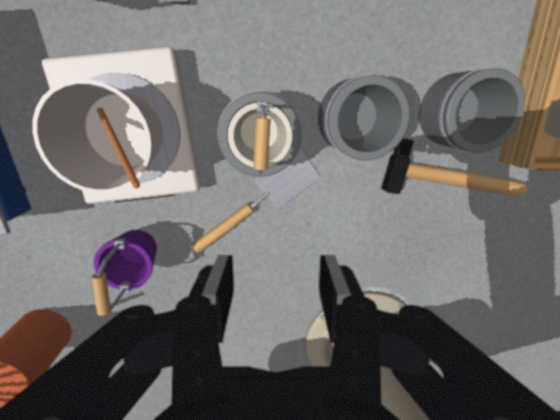

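Run:
```python
from h import *
f='w21'
for n,u,v,z in(('A',263,117,.154),('B',261,168,.154),('rim',262,131,.078)): print(n,watz(f,u,v,z))
```

```text
A [0.4556 0.1504 0.154 ]
B [0.4015 0.1587 0.154 ]
rim [0.4338 0.1513 0.078 ]
```

Request:
drive_tool:
  moves:
    - [0, 8, -1, -30, -0.04]
    - [0, 3, 0, -40, 0]
    - [0, 0, 0, -40, 0]
    - [0, 0, 0, -25, 0]
    - [0, 0, 0, 0, 0]

```text
time: 29.55
tool_pos: [0.4055, 0.1574, 0.223]
tool_rot: [3.068, 0.02, -0.135]
contact_force: [-0.6, 0.3, 0.4]
opening: 0.503
```

Run:
```python
from h import *
f='w22'
wsnap('w22');print(manip.read_state()['tool_pos'],manip.read_state()['tool_rot']);snap('top','t22')
```

```text
[0.40631897 0.15753717 0.22474282] [ 3.06823862  0.01694119 -0.13490659]
```

View pics/w22.png

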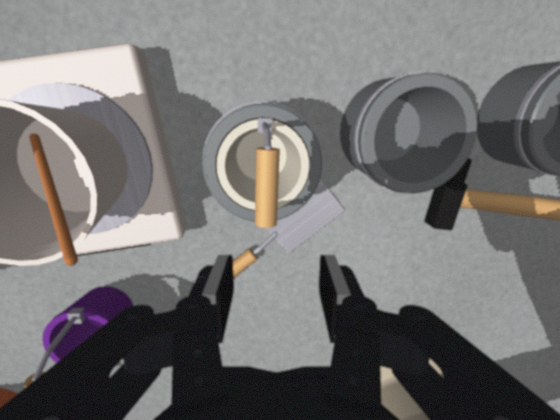

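Run:
```python
from h import *
f='w22'
for n,u,v,z in(('A',267,149,.154),('B',266,227,.154),('rim',265,164,.078)): print(n,watz(f,u,v,z))
```

```text
A [0.4548 0.151  0.154 ]
B [0.3999 0.1596 0.154 ]
rim [0.4299 0.1528 0.078 ]
```

Request:
drive_tool:
  moves:
    - [0, 0, 0, -25, -0.02]
    - [0, -1, 0, -25, 0]
    - [0, -2, 0, -20, 0]
    - [0, -1, 0, -10, 0]
    - [0, 0, 0, 0, 0]

```text
time: 30.15
tool_pos: [0.4085, 0.1578, 0.153]
tool_rot: [3.074, -0.003, -0.151]
contact_force: [-0.8, 0.0, 1.2]
opening: 0.501
```

Run:
```python
from h import *
wsnap('w23');print(manip.read_state()['tool_pos'],manip.read_state()['tool_rot'])
```

```text
[0.40898512 0.15786353 0.1537554 ] [ 3.07438887 -0.0047702  -0.15152646]
```

View pics/w23.png

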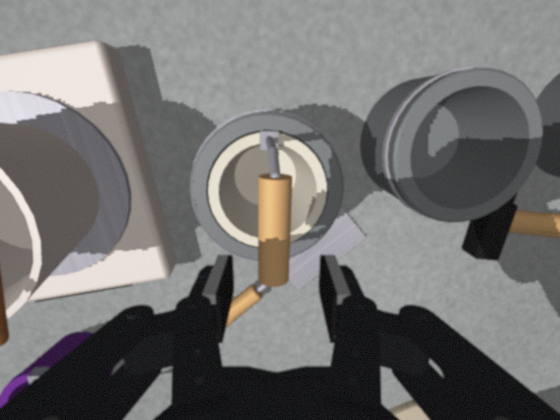

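Request:
drive_tool:
  moves:
    - [0, -4, 0, -12, 0]
    - [0, -1, 0, -5, 0]
    - [0, 0, 0, 0, 0]
    - [1, 0, 0, 0, 0]
    - [1, 0, 0, 0, 0]

```text
time: 30.7
tool_pos: [0.4075, 0.1582, 0.1419]
tool_rot: [3.077, -0.014, -0.15]
contact_force: [-1.9, 1.1, 5.0]
opening: 0.169
```

Request:
drive_tool:
  moves:
    - [1, 0, 0, 0, 0]
    - [1, 0, 0, 0, 0]
    - [1, 0, 0, 0, 0]
    - [1, 0, 0, 10, 0]
    - [1, 0, 0, 12, 0]

```text
time: 31.2
tool_pos: [0.4066, 0.1581, 0.164]
tool_rot: [3.076, -0.01, -0.15]
contact_force: [0.7, 0.2, -2.3]
opening: 0.156
```

Request:
drive_tool:
  moves:
    - [1, 0, 0, 20, 0]
    - [1, 0, 0, 30, 0]
    - [1, 0, 0, 35, 0]
    - [1, 0, 0, 35, 0]
    - [1, 0, 0, 30, 0.05]

```text
time: 31.7
tool_pos: [0.4035, 0.1578, 0.3199]
tool_rot: [3.075, -0.004, -0.1]
contact_force: [0.8, 0.3, -3.0]
opening: 0.156
```

Request:
drive_tool:
  moves:
    - [1, 5, -2, 5, 0.1]
    - [1, 5, -2, 5, 0.145]
    - [1, 8, -2, 0, 0.145]
    - [1, 8, -2, 0, 0.145]
    - [1, 8, -2, 0, 0.145]

```text
time: 32.2
tool_pos: [0.4377, 0.148, 0.3385]
tool_rot: [3.075, -0.013, 0.605]
contact_force: [-0.6, 0.8, -3.8]
opening: 0.151
```

Request:
drive_tool:
  moves:
    - [1, 8, -2, 0, 0.145]
    - [1, 8, -2, 0, 0.145]
    - [1, 8, -2, 0, 0.145]
    - [1, 8, 0, 0, 0.145]
    - [1, 8, 0, 0, 0.145]

```text
time: 32.7
tool_pos: [0.4775, 0.1414, 0.3412]
tool_rot: [3.075, -0.012, 1.354]
contact_force: [-0.0, 0.7, -2.5]
opening: 0.161
```

Request:
drive_tool:
  moves:
    - [1, 0, 0, -10, 0.145]
    - [1, 0, 0, -10, 0.05]
    - [1, 0, 0, 0, 0]

```text
time: 33.0
tool_pos: [0.4775, 0.1409, 0.3219]
tool_rot: [3.075, -0.012, 1.56]
contact_force: [-0.1, -0.0, -2.8]
opening: 0.155
```

Run:
```python
from h import *
wsnap('w24');print(manip.read_state()['tool_pos'],manip.read_state()['tool_rot'])
```

```text
[0.47775453 0.14097856 0.32268215] [ 3.07399477 -0.01204418  1.55830693]
```

View pics/w24.png

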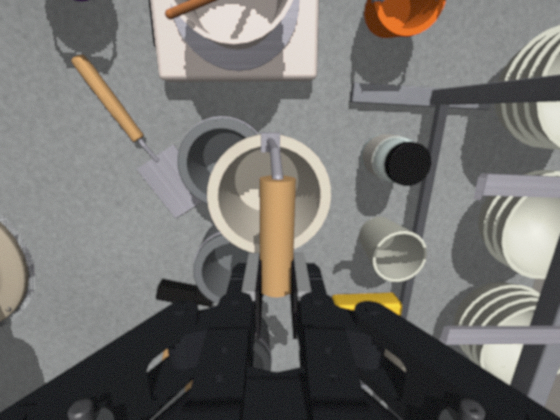

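Run:
```python
from h import *
f='w24'
for n,u,v,z in(('h4 tip',479,186,.285),('h4 base',500,185,.27),('h4 far',556,182,.27),('rim',269,193,.323-.063),('gripA',276,178,.340),): print(n,watz(f,u,v,z))
```

```text
h4 tip [0.6043 0.1713 0.285 ]
h4 base [0.6301 0.1678 0.27  ]
h4 far [0.6692 0.1688 0.27  ]
rim [0.4768 0.1641 0.26  ]
gripA [0.4766 0.1909 0.34  ]
```

Request:
drive_tool:
  moves:
    - [1, 8, 2, -10, -0.045]
    - [1, 10, 0, -14, 0]
    - [1, 20, 0, 0, 0]
    - [1, 25, -1, 0, 0]
    - [1, 0, 0, 0, 0]

```text
time: 33.55
tool_pos: [0.5436, 0.142, 0.2994]
tool_rot: [3.071, -0.012, 1.51]
contact_force: [-1.0, 0.1, -4.5]
opening: 0.156
```

Run:
```python
from h import *
wsnap('w25');print(manip.read_state()['tool_pos'],manip.read_state()['tool_rot'])
```

```text
[0.54253317 0.14228789 0.29957035] [ 3.07203529 -0.01207158  1.50992411]
```

View pics/w25.png

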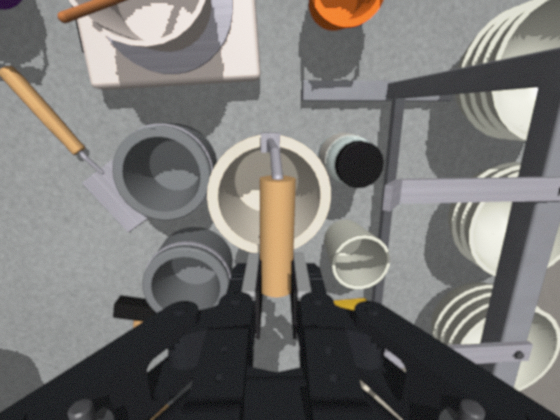

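Run:
```python
from h import *
f='w25'
for n,u,v,z in(('h4 tip',388,193,.285),('h4 base',402,190,.27),('h4 root',535,190,.27),('gripA',276,178,.317),): print(n,watz(f,u,v,z))
```

```text
h4 tip [0.6057 0.1725 0.285 ]
h4 base [0.6203 0.1693 0.27  ]
h4 root [0.7021 0.1629 0.27  ]
gripA [0.5452 0.1919 0.317 ]
```

Request:
drive_tool:
  moves:
    - [1, 20, 0, 1, 0]
    - [1, 28, 0, 0, 0]
    - [1, 28, 0, 0, 0]
    - [1, 25, -1, 0, 0]
    - [1, 10, 0, 0, 0]

```text
time: 34.1
tool_pos: [0.655, 0.1419, 0.3013]
tool_rot: [3.073, -0.012, 1.512]
contact_force: [-1.0, -0.3, -3.7]
opening: 0.158
```

Request:
drive_tool:
  moves:
    - [1, 5, 0, 0, 0]
    - [1, 0, 0, 0, 0]

```text
time: 34.3
tool_pos: [0.6605, 0.1419, 0.3003]
tool_rot: [3.074, -0.012, 1.512]
contact_force: [-0.8, 0.6, -3.6]
opening: 0.153
```

Run:
```python
from h import *
wsnap('w26');print(manip.read_state()['tool_pos'],manip.read_state()['tool_rot'])
```

```text
[0.66012945 0.14193153 0.30050939] [ 3.07430563 -0.01182218  1.51173931]
```

View pics/w26.png

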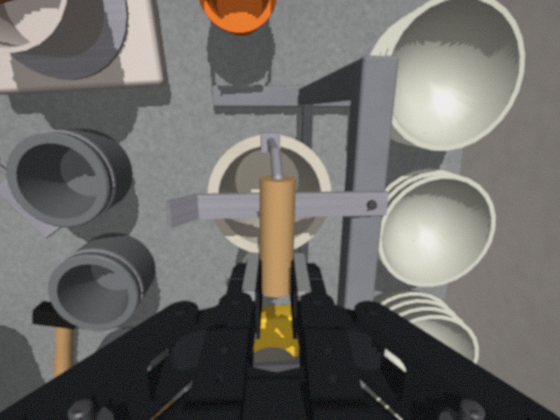

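Run:
```python
from h import *
for f,p,g in(('w26',(276,205),(276,178)),('w19',(276,195),(276,176)),('w3',(272,201),(273,176)),('w10',(276,195),(277,174))):
    M=np.load(f'pics/{f}.npy'); print(f,watz(f,*p,.27),watz(f,*g,M[2,3]-.126))
```

```text
w26 [0.6636 0.1658 0.27  ] [0.662  0.1917 0.3179]
w19 [ 0.6548 -0.0736  0.27  ] [ 0.6527 -0.0484  0.3246]
w3 [0.6637 0.0457 0.27  ] [0.6649 0.0706 0.3178]
w10 [0.663  0.1657 0.27  ] [0.6621 0.1898 0.321 ]
```

Request:
drive_tool:
  moves:
    - [1, 1, 0, -12, 0]
    - [1, 1, 0, -10, 0]
    - [1, 1, 0, -4, 0]
    - [1, 0, 0, 0, 0]

```text
time: 34.75
tool_pos: [0.6615, 0.1424, 0.2726]
tool_rot: [3.075, -0.012, 1.512]
contact_force: [-0.1, 1.0, -2.9]
opening: 0.156
```

Request:
drive_tool:
  moves:
    - [1, 0, 0, -2, 0]
    - [1, 0, 0, -1.5, 0]

```text
time: 34.95
tool_pos: [0.6615, 0.1423, 0.2698]
tool_rot: [3.074, -0.012, 1.512]
contact_force: [-2.2, -1.8, 4.8]
opening: 0.156
```

Request:
drive_tool:
  moves:
    - [0.5, 0, 0, 0, 0]
    - [0.5, 0, 0, 0, 0]
    - [0.2, 0, 0, 0, 0]
    - [0.1, 0, 0, 0, 0]

```text
time: 35.35
tool_pos: [0.662, 0.1424, 0.2719]
tool_rot: [3.07, -0.012, 1.513]
contact_force: [-0.0, -0.3, 0.5]
opening: 0.45
```

Run:
```python
from h import *
wsnap('w27');print(manip.read_state()['tool_pos'],manip.read_state()['tool_rot'])
```

```text
[0.66203783 0.14245908 0.27193956] [ 3.06949404 -0.01248654  1.51260445]
```

View pics/w27.png

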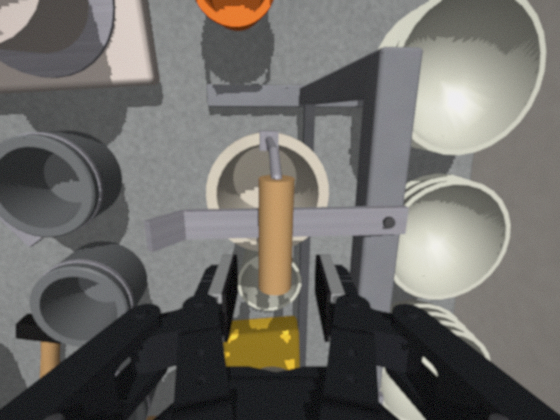

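Hanging level on hook 4 (bar at rows 208–235, grip at u≈276). Retreat and do the final check.

Request:
drive_tool:
  moves:
    - [0.1, 0, 0, 15, 0]
    - [0.1, 0, 0, 25, 0]
    - [0, 0, 0, 35, 0]
    - [0, -30, 0, 20, 0]
    - [0, -45, 0, 0, 0]

```text
time: 35.9
tool_pos: [0.5883, 0.1416, 0.3665]
tool_rot: [3.073, -0.012, 1.511]
contact_force: [0.3, 0.0, 0.9]
opening: 0.497
```

Request:
drive_tool:
  moves:
    - [0, -45, 0, 0, 0]
    - [0, -45, -10, 0, 0]
    - [0, -45, -20, 0, 0]
    - [0, -40, -20, 0, 0]
    - [0, 0, 0, 0, 0]

```text
time: 36.4
tool_pos: [0.4031, 0.0916, 0.3675]
tool_rot: [3.067, -0.012, 1.513]
contact_force: [1.1, 0.3, 0.1]
opening: 0.499
```

Request:
drive_tool:
  moves:
    - [0, 0, 0, 0, 0]
    - [0, 0, 0, 0, 0]
    - [0, 0, 0, 0, 0]
    - [0, 0, 0, 0, 0]
    - [0, 0, 0, 0, 0]

```text
time: 36.9
tool_pos: [0.4051, 0.092, 0.3677]
tool_rot: [3.067, -0.013, 1.514]
contact_force: [0.5, -1.0, 0.5]
opening: 0.502
```

Run:
```python
from h import *
print(manip.read_state()['tool_pos'],manip.read_state()['contact_force']);s=snap('scene','s30');t=snap('top','t30')
cv2.imwrite('pics/s30a.png',cv2.resize(s[140:360,110:420],None,fx=2.55,fy=2.55))
cv2.imwrite('pics/t30a.png',cv2.resize(t[110:280,150:420],None,fx=2.9,fy=2.9,interpolation=cv2.INTER_CUBIC))
```

```text
[0.40514987 0.09203698 0.36772534] [ 0.49378128 -0.95285583  0.47315509]
```

View pics/s30a.png

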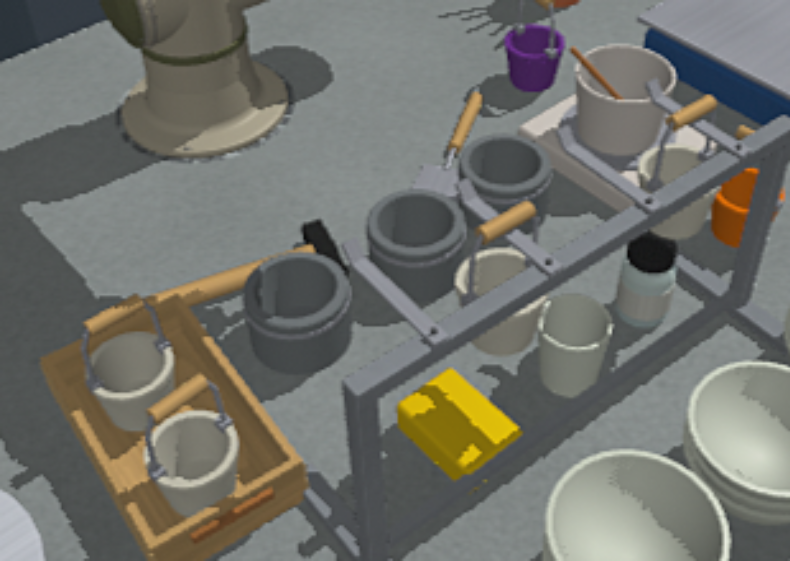

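View pics/t30a.png

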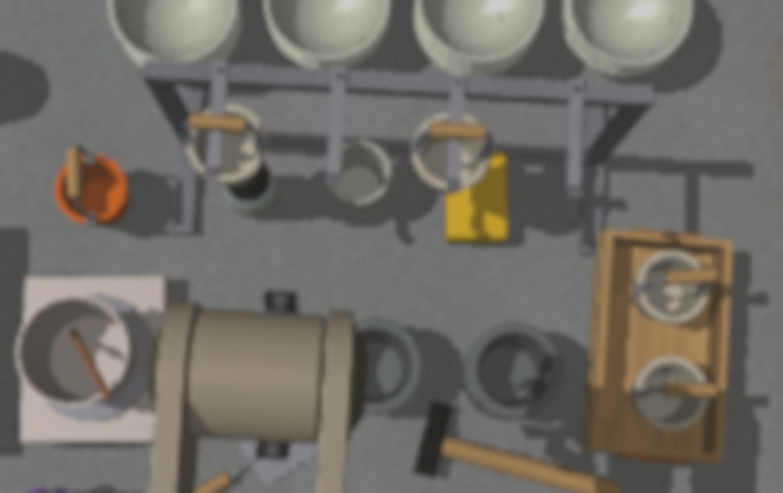

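Run:
```python
from h import *
for n,u,v,z in(('near',671,393,.074),('far',673,287,.074),('h4 grip',217,122,.286),('h2 grip',458,130,.286)):
    X=atz('top',150+u/2.9-.33,110+v/2.9-.33,z); d=X[:2]-np.array([.4577,-.3297]);c,s=np.cos(-.1),np.sin(-.1)
    print(n,X,'crate local',np.array([c*d[0]+s*d[1],-s*d[0]+c*d[1]]).round(3))
manip.sign_off()
```

```text
near [ 0.4004 -0.3327  0.074 ] crate local [-0.057 -0.009]
far [ 0.5233 -0.3412  0.074 ] crate local [ 0.066 -0.005]
h4 grip [0.6618 0.1622 0.286 ] crate local [0.154 0.51 ]
h2 grip [ 0.6514 -0.0759  0.286 ] crate local [0.167 0.272]
the job is handed in; nothing more can be done
```

I moved both dry planters from hooks 3 and 4 into the crate. I then lifted both fresh planters from their moulds and hung them on hooks 2 and 4. The job was handed in at about 37 s; sign-off gives no verdict.

- **Dry planters:** both stand upright in the crate. In the crate's frame they measured about (+66, −5) mm and (−57, −9) mm, within the allowed ±100 and ±50 mm.
- **Fresh planters:** both grips rest on the flat of their hooks, within about 7 mm of the seats by the top camera, and both look level.
- **Everything else:** in the final scene and top pictures the jar, cup and sponge look where they were. I did not measure their positions. All three moulds are empty, and the arm is clear of everything.

- **Crate landing:** the force reading was too noisy at the first crate landing to show first contact, so I pressed on until it read about 21 N. That is under the 45 N limit.
- **Tool tilt:** the tool tilted up to about 0.08 rad during the run and cannot be corrected by the moves. The second dry planter was therefore set down slightly tilted, and it settled upright.
- **Knocked mould:** one mould, with its fresh planter, had been knocked about 12 mm aside. I re-measured it before grasping.

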